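Set an embossing press's depth stop, load its dies, switch its heat on

ROBOT

A 6-joint arm with a two-finger parallel gripper is mounted at the origin on the work surface; the furniture and walls round the work are solid. World frame = base frame: x ahead of the robot, y to its left, z up, the work surface at z = 0. Lengths are in mm, angles in rad, forces in N, time in s.
With the tool pointing down it reaches from about 375 to 975 mm from the base axis. Payload 3.8 kg.
Tool frame: the origin (TCP) lies at the very end of the fingers, on their centre line; the grasp point (between the pads) lies 19 mm behind it; z points along the fingers, y is the line along which they close (so a half turn about z gives the same grasp; the last joint's range is limited). The gripper opens to 88 mm and grips with 3 to 60 N. Pads are 18 mm wide; open, the fingers measure 123 mm over their backs; the gripper's body (75 mm by 187 mm) begins 45 mm behind the grasp point.
Start: joints at [-1.219, 0.264, 1.604, -0, 1.274, -0.037], TCP at [255.872, -624.618, 238.706] pointing down, gripper open.
Joint ranges: [-2.63, 2.63], [-0.94, 2.18], [0.31, 2.57], [-1.31, 4.45], [0, 2.66], [-2.55, 2.55]. Speed limits (rad/s): [2.57, 2.57, 3.14, 3.14, 3.14, 3.14].

INTERFACE

Orientations are given as a unit quaternion [w, x, y, z].
In Python, from workcell import bot, eyes, cut_out, spot_point gives the robot as it stands.
- The arm moves only by the tool jog_arm, never from a script. Its argument "moves" is a list of rows, each an object of numbers: "tx", "ty", "tz": the shift along the tool's x, y, z in cm; "spin": the turn about the tool's z in degrees. In form: [{"tx": .., "ty": .., "tz": .., "spin": ..}, ...]. A call has 1 to 8 rows; each row shifts and turns the commanded pose from where the row before left it, along the tool's axes as they then stand; what a row does not reach is not made up. A row lasts 1/12 s, in which the tool goes at most 41.7 mm and 7.16 degrees, less where a joint would pass 70% of its speed; a pose out of reach is approached as far as the arm can. A call is refused whole if a number of a shift passes 4.17 or a number of a turn 7.16, either way. A call with a gripper value outside its range is refused whole. "grip" is the opening in per cent of the stroke, from 0 (shut) to 100 (fully open), set as the call begins (left out, the last holds). The fingers move at their own pace and stop on an object; "force" is the grip in N (left out, the last holds). Time passes only in rows, so rows that do not move let the fingers close. It gives the time, the measured TCP pose, the force, the opening and the grip force at its end, in the units of the state.
- bot.state(): the state, without advancing time (a new reading comes with each control period).
- eyes.capture(name): name is "side" or "top" or "wrist"; returns a dict with "pixels" (480x640x3 uint8, red, green, blue), "fx", "fy", "cx", "cy" (pixels), "extrinsics" (4x4, takes a point from camera to world coordinates); the wrist camera has in their place "hand_eye" (4x4, takes a point from camera to tool coordinates, whose origin is the TCP and whose axes are the flange's). Camera axes: x right, y down, z forward; pixel columns grow to the right and rows downward; lengths in mm; the calibration is good to about 2 mm. A picture is of the moment at which its call begins: read the wrist's pose just before it. There is no depth.
- bot.finish_job(): hands the job in; it is judged then, once.
Trained networks look in the newest picture that a camera, given by its name, has taken for a name from the list of things; names that differ only in an ending like _2 or _b are one class to them, and where a whole thing is asked for, a point or a joint stands for the part that bears it (a point fixed in the world has none). Each returns a list of dicts, best first, with "confidence" (0 to 1); they miss things now and then, are a little off and sometimes report something else, mostly with a low value. They report only what shows in the picture. A call takes as long as a camera call.
- cut_out(query, camera): "pixels" (480x640 bool, what is visible of it).
- spot_point(query, camera): "centre" ([x, y, z] in mm, in the coordinates of the camera as it stood for that picture, good to about 4 mm: a listed point, or the origin of a listed thing).
The state is a dict: "time_s": time; "joints": joint angles; "dq": joint speeds; "tau": joint torques, N m; "eef_pos": TCP position; "ee_rot": TCP orientation; "force": force on the tool from outside, world axes, zero at the start; "moment": the same for the moment, N m; "opening": opening from 0.0 (shut) to 1.0 (fully open); "grip_force": force on a finger pad.
Only numpy, scipy, OpenCV 4.12 (cv2) and the standard library are available. Lean on these libraries where they do the work, as an engineer would, in place of code of your own. Each camera call takes 0.05 s, during which the arm holds its last target. There are 200 camera calls.

TASK

Make the embossing press ready for its next run: slide the brass setting block under the raised stop screw, turn the screw down with the red T-handle driver until the block just drags beneath it, then draw the block out, lay it back on the wooden tool board and hang the driver back in its cradle there. Each brass die on the stone slab is too thin to pick up from the flat, so slide it out over an edge of the slab to lift it, and lay all the dies flat on the press's heating bed, side by side inside its low lip. Only when all that is done turn the heat selector from off to the two-dot mark; leave the other things on the desk where they are.

Things in the scene. Friction and masses are not known exactly. Their poses are not given: they have to be found in the camera images.
- bed (a point): Centre of the floor of the press's heating bed, a dark flat plate (130 mm along x, 264 mm along y inside its lip) 48 mm above the desk, with a bright lip 6 mm wide that stands 4 mm above the floor. The press is a grey bench machine with a white head behind the bed (x away from the robot, y to the left at yaw 0); the head is 160 mm high and begins 81 mm behind the bed's centre. All points on the press share its axes.
- channel (a point): Point on the floor of the guide channel on the left side of the press, right below the stop screw, 48 mm above the desk. The channel runs along x, is 44 mm wide between guide bars 11 mm high, open at the front (its floor goes on for 140 mm to -x of this point) and closed by an end stop 35 mm to +x. A lug 46 mm wide carries the screw: its underside is 50 mm above the channel floor, its front end 23 mm to -x of the screw, its top 64 mm above the floor.
- stop_screw: Vertical steel stop screw in the lug. Origin: centre of the floor of the slot in its head; the slot runs along its x, through the whole head: 7 mm wide, 10 mm deep, 26 mm long. Its foot (orange cushion, 18 mm across) hangs 44 mm below the origin. The screw sinks 1.27 mm for each rad (8 mm a turn) that it is turned clockwise seen from above; about 0.06 N m turns it and it stays where it is left.
- screw_tip (a point): Centre of the underside of the screw's foot when nothing presses on it. Its z above channel is the stop's gap: 32 to 35 mm at the start. The foot is cushioned: it gives way 1 mm for each 4 N, so a block 30 mm high just drags when the gap is 28 to 30 mm.
- screw_turn (a joint): Turn of the stop screw, rad, 0 to 6.5, grows clockwise seen from above; gap in mm = 36 - 1.273 x value.
- driver: Driver with a red T-handle, 92 mm long, 0.14 kg, upright. Origin: centre of the tip of its blade, z up to the handle. The blade (21 mm along x, 4.5 mm thick, 15 mm high, tip thinned to 2.8 mm) and the handle bar (78 mm along x, 14 mm thick along y, 62 to 92 mm above the tip) lie in one plane. Grip the bar at its middle across its thickness, about 80 mm above the tip. At the start it hangs by its bar in the cradle.
- driver_rest (a point): Where the tip of the driver is when it hangs in the cradle on the tool board: 34 mm above the desk. The wooden cradle is two posts, 12 mm thick, whose centres stand 26 mm to either side along y; the ends of the bar rest on the posts 96 mm above the desk, between small lips 8 mm high that leave 20 mm for the bar, which lies along this point's y.
- setting_block: Brass setting block 100 (x) x 36 (y) x 30 (z) mm, 0.28 kg. Origin: centre of its underside. A grip tab 22 x 16 mm stands on its top, from 30 to 59 mm above the underside, centred 34 mm towards -x; the other end (+x) is the nose that goes under the screw, with x along the channel and the tab outside in front of the lug.
- block_place (a point): Middle of the place of the setting block on the wooden tool board, on its black rubber inlay, 24 mm above the desk (the top of the board). The board is fixed, 220 mm along x and 170 mm along y; this point lies 40 mm towards -x of its middle, and the cradle stands at its far end, from 86 mm beyond this point on. The block may lie there at any angle, flat, its centre within about 60 mm of this point.
- slab: Fixed slab of polished stone, 150 (x) x 180 (y) x 30 (z) mm. Origin: centre of its underside, top 30 mm above the desk. Its edge at -x faces the robot and is free in front. Brass slides easily on it (friction about 0.25).
- die_1: Brass die plate with a dark round mark, 80 (x) x 38 (y) x 3 (z) mm, 0.09 kg; some of the three may be absent. Origin: centre of its underside. At the start it lies on the slab, length from front to back.
- die_2: Brass die plate with four dark lines, 80 (x) x 38 (y) x 3 (z) mm, 0.09 kg; some of the three may be absent. Origin: centre of its underside. At the start it lies on the slab, length from front to back.
- die_3: Brass die plate with three dark diamonds, 80 (x) x 38 (y) x 3 (z) mm, 0.09 kg; some of the three may be absent. Origin: centre of its underside. At the start it lies on the slab, length from front to back.
- selector (a joint): Heat selector on top of the press's head, rad, grows clockwise seen from above, with detents at 0 (off: white bar), 0.6 (one orange dot), 1.2 (two dots) and 1.8 (three dots; the dots of one mark lie in a row that points outwards from the axis); within about 0.2 of a detent it is drawn into it. It starts at off.
- selector_grip (a point): On the axis of the heat selector at the height to grip it, 189 mm above the desk. The selector is a black bar 42 mm along this point's x, 14 mm thick along y, whose top is 12 mm above and whose foot disc 20 mm below this point; the bar's white pointer end is at -x.
- tape_roll: Bystander: roll of masking tape, 90 x 90 x 18 mm, loose behind the left side of the press.
- sanding_block: Bystander: cork sanding block, 41 x 76 x 25 mm, loose behind the slab.

How it is judged (in metres and radians):
On the way, in this order (a step that is already met when the one before it is completed fails the run):
1. the setting block stands in the channel under the raised stop screw (x of setting_block in the frame of channel between -0.045 and 0.045 m and y of setting_block in the frame of channel between -0.008 and 0.008 m and z of setting_block in the frame of channel below 0.002 m and angle between setting_block's own z axis and vertical below 0.05 rad and z of screw_tip in the frame of channel above 0.0305 m), for 0.2 s.
2. the stop screw, turned with the driver, bears on the block (x of setting_block in the frame of channel between -0.045 and 0.045 m and y of setting_block in the frame of channel between -0.008 and 0.008 m and z of setting_block in the frame of channel below 0.002 m and angle between setting_block's own z axis and vertical below 0.05 rad and z of screw_tip in the frame of channel between 0.028 and 0.03 m and contact force between setting_block and stop_screw above 0.3 N and contact force between driver and stop_screw above 0.05 N), for 0.1 s.
3. the block is drawn out and drags beneath the screw (z of screw_tip in the frame of channel between 0.028 and 0.03 m and contact force between setting_block and stop_screw between 0.3 and 10 N and linear speed of setting_block above 0.005 m/s), for 0.1 s.
4. stop set, block back on the tool board, driver back in the cradle and all the dies flat on the bed, with the heat still off (z of screw_tip in the frame of channel between 0.028 and 0.03 m and x of setting_block in the frame of block_place between -0.065 and 0.06 m and y of setting_block in the frame of block_place between -0.085 and 0.085 m and z of setting_block in the frame of block_place between -0.002 and 0.003 m and angle between setting_block's own z axis and vertical below 0.06 rad and distance between driver and driver_rest below 0.012 m and angle between driver's own z axis and vertical below 0.15 rad and x of die_1 in the frame of bed between -0.047 and 0.047 m and y of die_1 in the frame of bed between -0.114 and 0.114 m and z of die_1 in the frame of bed between -0.0015 and 0.0018 m and angle between each of die_1, die_2, die_3's own z axis and vertical below 0.035 rad and x of die_2 in the frame of bed between -0.047 and 0.047 m and y of die_2 in the frame of bed between -0.114 and 0.114 m and z of die_2 in the frame of bed between -0.0015 and 0.0018 m and x of die_3 in the frame of bed between -0.047 and 0.047 m and y of die_3 in the frame of bed between -0.114 and 0.114 m and z of die_3 in the frame of bed between -0.0015 and 0.0018 m and value of joint selector below 0.2 rad), for 0.2 s.
5. the heat selector is turned to the two-dot mark (value of joint selector between 1.05 and 1.35 rad), for 0.2 s.
At the end, for the whole second after the job is handed in: Stop gap 28 to 30 mm; block upright, its centre on the near part of the board; driver hanging in its cradle (tip within 12 mm of its place, within 0.15 rad of upright); every die flat on the bed floor inside its lip; selector within 0.12 rad of the two-dot mark (1.2 rad); all released and at rest (z of screw_tip in the frame of channel between 0.028 and 0.03 m and x of setting_block in the frame of block_place between -0.065 and 0.06 m and y of setting_block in the frame of block_place between -0.085 and 0.085 m and z of setting_block in the frame of block_place between -0.002 and 0.003 m and angle between setting_block's own z axis and vertical below 0.06 rad and distance between driver and driver_rest below 0.012 m and angle between driver's own z axis and vertical below 0.15 rad and x of die_1 in the frame of bed between -0.047 and 0.047 m and y of die_1 in the frame of bed between -0.114 and 0.114 m and z of die_1 in the frame of bed between -0.0015 and 0.0018 m and angle between each of die_1, die_2, die_3's own z axis and vertical below 0.035 rad and x of die_2 in the frame of bed between -0.047 and 0.047 m and y of die_2 in the frame of bed between -0.114 and 0.114 m and z of die_2 in the frame of bed between -0.0015 and 0.0018 m and x of die_3 in the frame of bed between -0.047 and 0.047 m and y of die_3 in the frame of bed between -0.114 and 0.114 m and z of die_3 in the frame of bed between -0.0015 and 0.0018 m and value of joint selector between 1.08 and 1.32 rad and linear speed of each of die_1, die_2, die_3, driver, setting_block below 0.02 m/s); the robot touches nothing.
It fails at once if the stop screw is turned by the fingers instead of the driver (contact force between the fingers and stop_screw above 3 N).
It fails at once if a die is lifted off the slab without having been slid out over an edge ((x of die_1 in the frame of slab between -0.05 and 0.05 m and y of die_1 in the frame of slab between -0.078 and 0.078 m and z of die_1 in the frame of slab between 0.04 and 0.065 m and contact force between the fingers and die_1 above 0.5 N) or (x of die_2 in the frame of slab between -0.05 and 0.05 m and y of die_2 in the frame of slab between -0.078 and 0.078 m and z of die_2 in the frame of slab between 0.04 and 0.065 m and contact force between the fingers and die_2 above 0.5 N) or (x of die_3 in the frame of slab between -0.05 and 0.05 m and y of die_3 in the frame of slab between -0.078 and 0.078 m and z of die_3 in the frame of slab between 0.04 and 0.065 m and contact force between the fingers and die_3 above 0.5 N)).
It fails at once if a bystander is pushed away (distance of any of tape_roll, sanding_block from where it was at the start of the episode above 0.03 m).
Of die_1, die_2, die_3 only 1 to 3 are there at a start; the rules pass over those that are not, and their reading is None.
At some moment in a run one of setting_block may be knocked a few centimetres aside while the robot is not near it.
It also fails if it takes over 210 s, if anything falls off the work surface, if the arm or the gripper's body presses on something with over 40 N, if the wrist force passes 120 N, or if a joint passes its speed limit or range.

## Working session

There is one attempt and no reset: what is moved stays moved. The work goes in short steps, Python scripts to look and compute and a tool call to move; the robot and the scene stay as the last step left them, time stands still between calls to the robot, and variables do not carry over. Pictures are saved under pics/ and viewed, at most 14 in all, crops included, and the job is handed in when it is done.

Besides the shell and the picture viewer there is one more tool, called after ">>>" as a command line: name --argument value ..., lists and objects as JSON in quotes. jog_arm: Moves the arm, as the interface text tells. Its arguments: {"type":"object","properties":{"moves":{"type":"array"},"grip":{"type":"number"},"force":{"type":"number"}},"required":["moves"]}

```bash
mkdir -p pics; ls
cat > h.py <<'E'
import numpy as np, cv2
from scipy.spatial.transform import Rotation as R
from workcell import bot, eyes, cut_out, spot_point
def T_tool():
    s=bot.state(); q=s["ee_rot"]; M=np.eye(4)
    M[:3,:3]=R.from_quat([q[1],q[2],q[3],q[0]]).as_matrix(); M[:3,3]=s["eef_pos"]; return M
def cap(name):
    Tt=T_tool(); c=eyes.capture(name)
    c["E"]=np.array(c["extrinsics"]) if "extrinsics" in c else Tt@np.array(c["hand_eye"])
    return c
def save(c,f,crop=None,scale=1):
    im=cv2.cvtColor(np.array(c["pixels"]),cv2.COLOR_RGB2BGR)
    if crop: x0,y0,x1,y1=crop; im=im[y0:y1,x0:x1]
    if scale!=1: im=cv2.resize(im,None,fx=scale,fy=scale,interpolation=cv2.INTER_CUBIC)
    cv2.imwrite("pics/"+f,im)
def spot(q,cam,c):
    r=spot_point(q,cam); return [(round(d["confidence"],2),(c["E"]@np.append(d["centre"],1))[:3].round(1)) for d in r]
def px2w(c,u,v,z):
    d=c["E"][:3,:3]@np.array([(u-c["cx"])/c["fx"],(v-c["cy"])/c["fy"],1]); o=c["E"][:3,3]
    return o+d*(z-o[2])/d[2]
def w2px(c,p):
    q=np.linalg.inv(c["E"])@np.append(p,1); return np.array([q[0]/q[2]*c["fx"]+c["cx"],q[1]/q[2]*c["fy"]+c["cy"]])
def mask(q,cam,i=0):
    r=cut_out(q,cam)
    return (r[i]["confidence"],np.array(r[i]["pixels"])) if len(r)>i else (0,None)
def rect(q,cam,c,z,i=0):
    """min-area rectangle of mask projected to height z: centre, sizes, long axis angle"""
    cf,m=mask(q,cam,i)
    if m is None: return None
    cs,_=cv2.findContours(m.astype(np.uint8),cv2.RETR_EXTERNAL,cv2.CHAIN_APPROX_NONE)
    k=max(cs,key=cv2.contourArea)[:,0]
    P=np.array([px2w(c,u,v,z)[:2] for u,v in k],np.float32)
    (cx,cy),(w,h),a=cv2.minAreaRect(P)
    if w<h: w,h,a=h,w,a+90
    a=(a+90)%180-90
    return round(cf,2),[round(float(t),1) for t in (cx,cy,w,h,a)]
E
python3 - <<'E'
from h import *
s=bot.state(); print(s["eef_pos"],s["ee_rot"],s["opening"],s["force"])
Q=["bed","channel","stop_screw","screw_tip","driver","driver_rest","setting_block","block_place","slab","die_1","selector_grip","tape_roll","sanding_block"]
for n in ("top","side"):
    c=cap(n); save(c,n+"0.png"); print(n,c["E"][:3,3].round(),c["E"][:3,2].round(2),c["fx"])
    for q in Q: print(q,spot(q,n,c))
w=np.array(eyes.capture("wrist")["hand_eye"]); print(w.round(2))
E
```

```text
pics
[ 255.62789856 -623.95806778  237.41100655] [-1.10294563e-03  9.81163302e-01  1.93176926e-01 -1.81965388e-04] 1.0001567969114833 [ 0.14603118  0.36442102 -0.15921958]
top [ 244.  -31. 1404.] [ 0.22  0.02 -0.97] 546.5706674411891
bed [(0.88, array([484.8, -12.2,  49.5]))]
channel [(0.7, array([525.1, 164.2,  50.2])), (0.61, array([ 653.2, -268.3,    6.1]))]
stop_screw [(0.54, array([529.5, 164.9, 123.6]))]
screw_tip []
driver [(0.82, array([537.8, 328.9,  36.6]))]
driver_rest [(0.61, array([534.2, 327.1,  36.3]))]
setting_block [(0.64, array([428.4, 325. ,  22.7]))]
block_place [(0.72, array([423.1, 336.6,  24.9])), (0.36, array([ 6.597e+02,  2.544e+02, -3.000e-01]))]
slab [(0.81, array([ 455.7, -333.2,   -2. ])), (0.31, array([527.4, 164.4,  51.7]))]
die_1 [(0.85, array([ 455.9, -339.8,   33.5]))]
selector_grip [(0.78, array([624.1, -20.8, 184.7]))]
tape_roll [(0.68, array([6.589e+02, 2.577e+02, 6.000e-01]))]
sanding_block [(0.62, array([ 651.8, -268.3,    3.8]))]
side [  370. -1191.  1013.] [ 0.09  0.79 -0.6 ] 549.6625016103612
bed [(0.86, array([487. , -12.4,  47.4])), (0.63, 
[... 168 characters left out ...]

screw_tip [(0.65, array([525.5, 163.7,  77.6])), (0.38, array([487.8,  -9.9,  45.9]))]
driver []
driver_rest [(0.72, array([533.9, 333.9,  30.9])), (0.23, array([ 450.2, -336.6,   28.3]))]
setting_block [(0.16, array([525.9, 166.7,  46.1]))]
block_place [(0.7, array([421.9, 335.4,  19.6])), (0.51, array([527. , 165.4, 122.5]))]
slab [(0.58, array([ 457.4, -333.2,   -0.9]))]
die_1 [(0.91, array([ 452.6, -338.1,   26.9]))]
selector_grip [(0.65, array([618.3, -21.7, 188.1]))]
tape_roll []
sanding_block [(0.75, array([ 6.492e+02, -2.643e+02,  6.000e-01]))]
[[  -0.     -0.96   -0.29   74.84]
 [   1.     -0.     -0.      0.36]
 [   0.     -0.29    0.96 -146.77]
 [   0.      0.      0.      1.  ]]
```

View pics/top0.png

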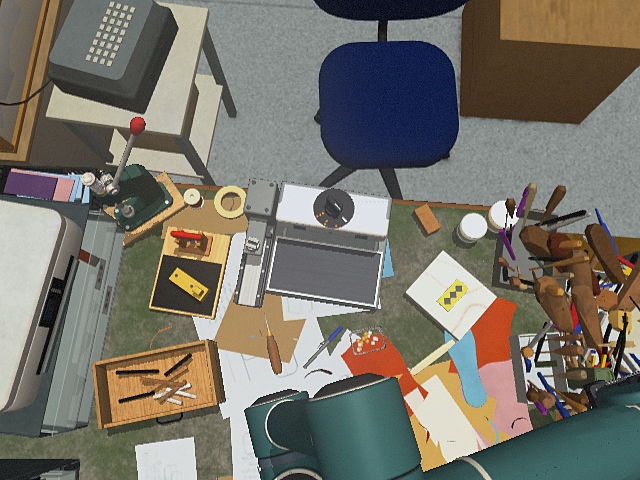

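View pics/side0.png

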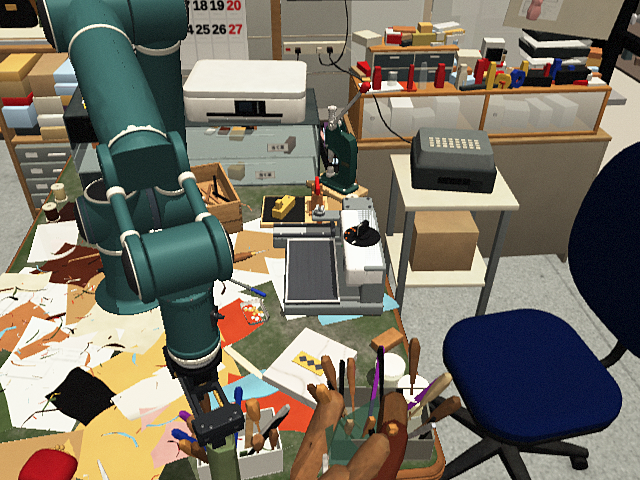

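```bash
cat >> h.py <<'E'
def plan(x,y,z,yaw,n=None,lat=None):
    """rows from measured pose to world TCP x,y,z with tool x axis at yaw (deg), tool down"""
    M=T_tool(); go(M[:3,3],np.degrees(np.arctan2(M[1,0],M[0,0])),x,y,z,yaw,n)
def go(p,y0,x,y,z,yaw,n=None):
    d=np.array([x,y,z])-p
    dy=(yaw-y0+180)%360-180
    n=n or max(1,int(np.ceil(max(np.linalg.norm(d)/41,abs(dy)/7.1))))
    rows=[]
    for i in range(n):
        a=np.radians(y0+dy*i/n); e=d/n
        tx=e[0]*np.cos(a)+e[1]*np.sin(a); ty=e[0]*np.sin(a)-e[1]*np.cos(a)
        rows.append([round(tx/10,2),round(ty/10,2),round(-e[2]/10,2),round(-dy/n,2)])
    print("yaw0 %.1f"%y0,n,"rows tx ty tz spin:"); [print(r) for r in rows]
E
python3 - <<'E'
from h import *
c=cap("top"); 
for q,z in (("bed",50),("setting_block",54),("slab",30),("die_3",33),("driver",126),("tape_roll",18),("sanding_block",25),("stop_screw",122)): print(q,rect(q,"top",c,z))
save(c,"top1.png",(140,170,300,320),4)
plan(480,-200,300,22)
go(np.array([480,-200,300]),22,400,320,240,0)
E
```

```text
bed (0.72, [545.0, 24.9, 378.9, 335.8, 87.9])
setting_block (0.8, [424.3, 322.7, 108.0, 37.1, 59.6])
slab (0.55, [452.4, -331.3, 182.9, 157.8, 51.5])
die_3 None
driver (0.7, [528.4, 325.7, 77.4, 24.0, 86.1])
tape_roll (0.76, [657.3, 254.9, 94.2, 82.5, 4.4])
sanding_block (0.63, [654.0, 250.8, 90.9, 81.8, 4.4])
stop_screw (0.56, [526.6, 165.7, 31.7, 30.6, 49.7])
yaw0 22.3 12 rows tx ty tz spin:
[np.float64(3.07), np.float64(-2.57), np.float64(-0.51), np.float64(0.02)]
[np.float64(3.07), np.float64(-2.57), np.float64(-0.51), np.float64(0.02)]
[np.float64(3.07), np.float64(-2.57), np.float64(-0.51), np.float64(0.02)]
[np.float64(3.07), np.float64(-2.57), np.float64(-0.51), np.float64(0.02)]
[np.float64(3.07), np.float64(-2.57), np.float64(-0.51), np.float64(0.02)]
[np.float64(3.06), np.float64(-2.57), np.float64(-0.51), np.float64(0.02)]
[np.float64(3.06), np.float64(-2.57), np.float64(-0.51), np.float64(0.02)]
[np.float64(3.06), np.float64(-2.58), np.float64(-0.51), np.float64(0.02)]
[np.float64(3.06), np.float64(-2.58), np.float64(-0.51), np.float64(0.02)]
[np.float64(3.06), np.float6
[... 338 characters left out ...]
64(0.46), 1.69]
[np.float64(0.69), np.float64(-3.99), np.float64(0.46), 1.69]
[np.float64(0.58), np.float64(-4.01), np.float64(0.46), 1.69]
[np.float64(0.46), np.float64(-4.02), np.float64(0.46), 1.69]
[np.float64(0.34), np.float64(-4.03), np.float64(0.46), 1.69]
[np.float64(0.22), np.float64(-4.04), np.float64(0.46), 1.69]
[np.float64(0.1), np.float64(-4.05), np.float64(0.46), 1.69]
[np.float64(-0.02), np.float64(-4.05), np.float64(0.46), 1.69]
[np.float64(-0.14), np.float64(-4.04), np.float64(0.46), 1.69]
[np.float64(-0.26), np.float64(-4.04), np.float64(0.46), 1.69]
[np.float64(-0.38), np.float64(-4.03), np.float64(0.46), 1.69]
[np.float64(-0.5), np.float64(-4.02), np.float64(0.46), 1.69]
```

View pics/top1.png

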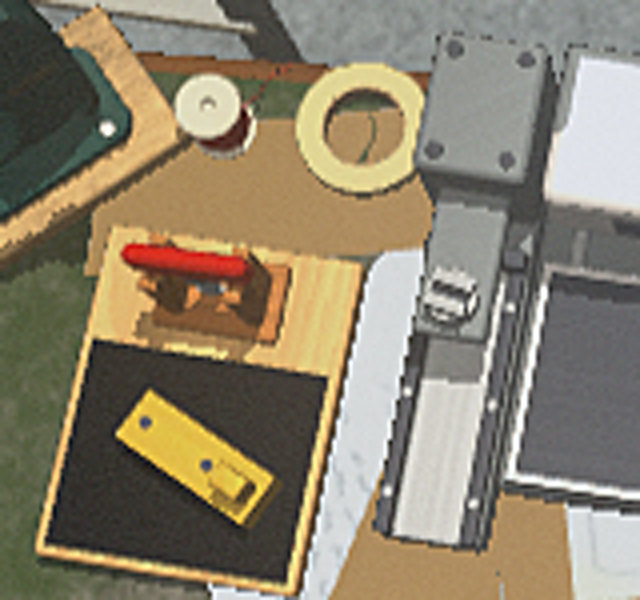

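>>> jog_arm --moves '[{"tx": 3.07, "ty": -2.57, "tz": -0.51}, {"tx": 3.07, "ty": -2.57, "tz": -0.51}, {"tx": 3.07, "ty": -2.57, "tz": -0.51}, {"tx": 3.07, "ty": -2.57, "tz": -0.51}, {"tx": 3.07, "ty": -2.57, "tz": -0.51}, {"tx": 3.07, "ty": -2.57, "tz": -0.51}, {"tx": 3.07, "ty": -2.57, "tz": -0.51}, {"tx": 3.07, "ty": -2.57, "tz": -0.51}]'

```text
invalid input at $.moves[0]: expected keys tx, ty, tz, spin
```

>>> jog_arm --moves '[{"tx": 3.07, "ty": -2.57, "tz": -0.51}, {"tx": 3.07, "ty": -2.57, "tz": -0.51}, {"tx": 3.07, "ty": -2.57, "tz": -0.51}, {"tx": 3.07, "ty": -2.57, "tz": -0.51}]'

```text
invalid input at $.moves[0]: expected keys tx, ty, tz, spin
```

>>> jog_arm --moves '[{"tx": 0.84, "ty": -3.73}, {"tx": 0.84, "ty": -3.73}, {"tx": 0.84, "ty": -3.73}, {"tx": 0.84, "ty": -3.73}, {"tx": 0.84, "ty": -3.73}, {"tx": 0.84, "ty": -3.73}, {"tx": 0.84, "ty": -3.73}, {}]'

```text
invalid input at $.moves[0]: expected keys tx, ty, tz, spin
```

Run:
```python
from h import *
s=bot.state(); print(s["time_s"],s["eef_pos"].round(1),s["force"].round(2))
c=cap("wrist"); save(c,"w1.png"); print(c["E"].round(2).tolist(),c["fx"],c["cx"],c["cy"])
for q in ["bed","channel","stop_screw","selector_grip"]: print(q,spot(q,"wrist",c))
```

```text
1.9 [ 255.9 -624.6  238.7] [ 0.67 -1.02  0.19]
[[0.38, -0.89, -0.27, 325.26], [-0.93, -0.36, -0.11, -596.59], [-0.0, 0.29, -0.96, 385.42], [0.0, 0.0, 0.0, 1.0]] 426.97218542691866 324.1604175196936 239.86837066142846
bed []
channel []
stop_screw []
selector_grip []
```

View pics/w1.png

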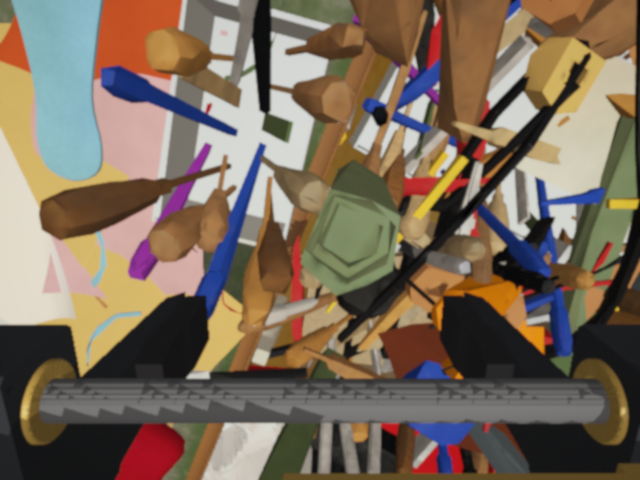

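>>> jog_arm --moves '[{"tx": 3.07, "ty": -2.57, "tz": -0.5, "spin": 0}, {"tx": 3.07, "ty": -2.57, "tz": -0.5, "spin": 0}, {"tx": 3.07, "ty": -2.57, "tz": -0.5, "spin": 0}, {"tx": 3.07, "ty": -2.57, "tz": -0.5, "spin": 0}, {"tx": 3.07, "ty": -2.57, "tz": -0.5, "spin": 0}, {"tx": 3.07, "ty": -2.57, "tz": -0.5, "spin": 0}, {"tx": 3.07, "ty": -2.57, "tz": -0.5, "spin": 0}, {"tx": 3.07, "ty": -2.57, "tz": -0.5, "spin": 0}]'

```text
time_s: 2.82
eef_pos: [405.7, -339.5, 279.2]
ee_rot: [0.0, 0.981, 0.193, 0.0]
force: [0.5, -0.3, -0.1]
opening: 1.0
grip_force: 0.0
```

>>> jog_arm --moves '[{"tx": 3.07, "ty": -2.57, "tz": -0.5, "spin": 0}, {"tx": 3.07, "ty": -2.57, "tz": -0.5, "spin": 0}, {"tx": 3.07, "ty": -2.57, "tz": -0.5, "spin": 0}, {"tx": 3.07, "ty": -2.57, "tz": -0.5, "spin": 0}]'

```text
time_s: 3.15
eef_pos: [480.4, -197.8, 299.4]
ee_rot: [0.0, 0.981, 0.193, 0.0]
force: [0.4, -0.7, -0.2]
opening: 1.002
grip_force: 0.0
```

>>> jog_arm --moves '[{"tx": 0.8, "ty": -3.7, "tz": 0, "spin": 4}, {"tx": 0.5, "ty": -3.8, "tz": 0, "spin": 4}, {"tx": 0.3, "ty": -3.8, "tz": 0, "spin": 4}, {"tx": 0, "ty": -3.8, "tz": 0, "spin": 4}, {"tx": -0.3, "ty": -3.8, "tz": 0, "spin": 4}, {"tx": -0.6, "ty": -3.8, "tz": 0, "spin": 2}, {"tx": -0.6, "ty": -3.8, "tz": 0, "spin": 0}, {"tx": 0, "ty": 0, "tz": 0, "spin": 0}]'

```text
time_s: 3.82
eef_pos: [430.6, 69.1, 299.1]
ee_rot: [-0.002, 1.0, 0.006, 0.0]
force: [-0.2, 0.7, 0.2]
opening: 1.0
grip_force: 0.0
```

Run:
```python
from h import *
s=bot.state(); print(s["time_s"],s["eef_pos"].round(1),s["force"].round(2))
c=cap("wrist"); save(c,"w2.png"); print(c["E"].round(4).tolist(),c["fx"],c["cx"],c["cy"])
for q in ["bed","channel","stop_screw","selector_grip"]: print(q,spot(q,"wrist",c))
```

```text
3.8167 [430.6  69.1 299.1] [-0.17  0.67  0.22]
[[0.0104, -0.9571, -0.2894, 505.5023], [-0.9999, -0.0111, 0.0007, 69.1852], [-0.0039, 0.2894, -0.9572, 445.8697], [0.0, 0.0, 0.0, 1.0]] 426.97218542691866 324.1604175196936 239.86837066142846
bed [(0.57, array([485.7,  -7.3,  49.3]))]
channel [(0.75, array([525., 170.,  49.]))]
stop_screw [(0.67, array([529.7, 168.6, 128.1]))]
selector_grip []
```

View pics/w2.png

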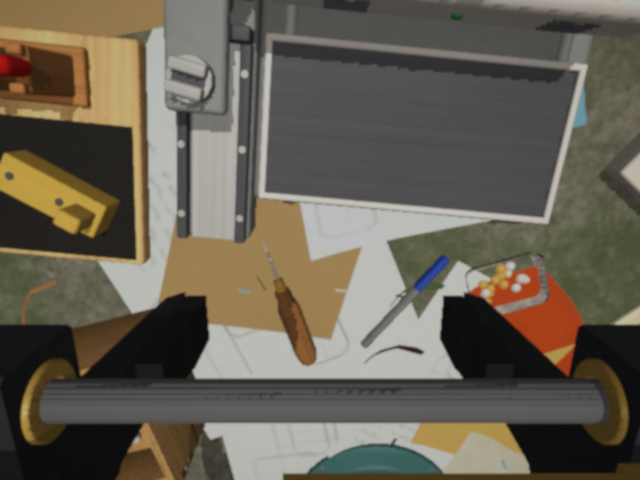

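```bash
cat > c2.py <<'E'
from h import *
E=np.array([[0.0104,-0.9571,-0.2894,505.5023],[-0.9999,-0.0111,0.0007,69.1852],[-0.0039,0.2894,-0.9572,445.8697],[0,0,0,1]])
c=dict(E=E,fx=426.97,fy=426.97,cx=324.16,cy=239.87)
E
python3 - <<'E'
from c2 import *
P=np.array([px2w(c,u,v,52)[:2] for u,v in [(261,198),(549,221),(585,66),(266,36)]])
print(P.round(1)); 
M=np.array([[-71,138],[-71,-138],[71,-138],[71,138]],float)
m,s=M.mean(0),P.mean(0); H=(M-m).T@(P-s); U,S,V=np.linalg.svd(H); Rr=V.T@U.T
print("bed",s,"yaw",np.degrees(np.arctan2(Rr[1,0],Rr[0,0])), "resid",(P-s-(M-m)@Rr.T).round(1))
for u,v,z in [(189,235,59),(236,240,59),(189,115,59),(243,115,59),(189,80,135),(168,75,135),(212,88,135),(212,240,48),(0,155,54),(18,152,54),(118,200,54)]: print(u,v,px2w(c,u,v,z).round(1))
im=cv2.imread("pics/w2.png"); 
cv2.imwrite("pics/w2c.png",np.hstack([cv2.resize(im[30:130,150:270],(720,600),interpolation=cv2.INTER_CUBIC)]))
E
```

```text
[[ 426.7  129. ]
 [ 407.6 -143.7]
 [ 544.5 -152.2]
 [ 565.3  120.3]]
bed [486.02157722 -11.62725759] yaw -4.057872197750358 resid [[ 1.7 -2. ]
 [ 2.2  0.6]
 [-2.6  2.1]
 [-1.3 -0.7]]
189 235 [391.9 197.2  59. ]
236 240 [387.4 153.   59. ]
189 115 [500.8 188.3  59. ]
243 115 [501.2 141.3  59. ]
189 80 [524.7 163.1 135. ]
168 75 [527.7 177.1 135. ]
212 88 [519.7 147.6 135. ]
212 240 [383.8 178.8  48. ]
0 155 [464.  364.3  54. ]
18 152 [466.9 347.4  54. ]
118 200 [423.7 262.5  54. ]
```

View pics/w2c.png

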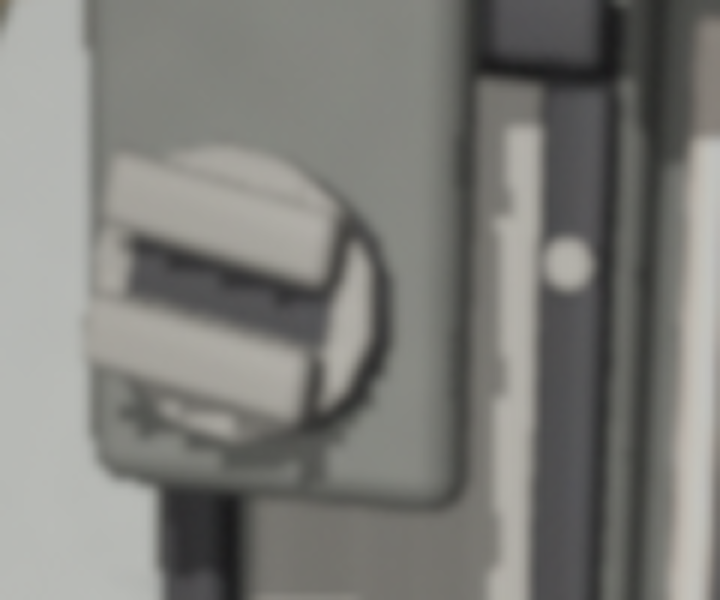

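>>> jog_arm --moves '[{"tx": -0.3, "ty": -4, "tz": 0.5, "spin": -7}, {"tx": -0.6, "ty": -4, "tz": 0.5, "spin": -7}, {"tx": -1, "ty": -3.9, "tz": 0.5, "spin": -7}, {"tx": -1, "ty": -3.9, "tz": 0.5, "spin": -7}, {"tx": 0, "ty": -1.5, "tz": 0.5, "spin": -7}, {"tx": 0, "ty": 0, "tz": 1, "spin": -7}, {"tx": 0, "ty": 0, "tz": 1, "spin": -7}, {"tx": 0, "ty": 0, "tz": 0, "spin": -7}]'

```text
time_s: 4.73
eef_pos: [367.6, 222.1, 251.5]
ee_rot: [0.0, 0.881, 0.473, -0.002]
force: [-0.5, -0.0, -0.9]
opening: 1.001
grip_force: 0.0
```

Run:
```python
from h import *
s=bot.state(); print(s["time_s"],s["eef_pos"].round(1),s["joints"].round(2))
c=cap("wrist"); save(c,"w3.png"); np.save("E3.npy",c["E"])
for q in ["setting_block","driver","driver_rest","block_place"]: print(q,spot(q,"wrist",c))
print(rect("setting_block","wrist",c,54)); print(rect("driver","wrist",c,126))
```

```text
4.7333 [367.6 222.1 251.5] [ 0.49 -0.22  2.08 -0.    1.29  1.07]
setting_block [(0.63, array([424. , 329.1,  26.8]))]
driver []
driver_rest []
block_place []
(0.71, [422.4, 318.4, 81.9, 35.8, 60.3])
(0.3, [567.6, 242.8, 49.5, 13.4, -33.6])
```

View pics/w3.png

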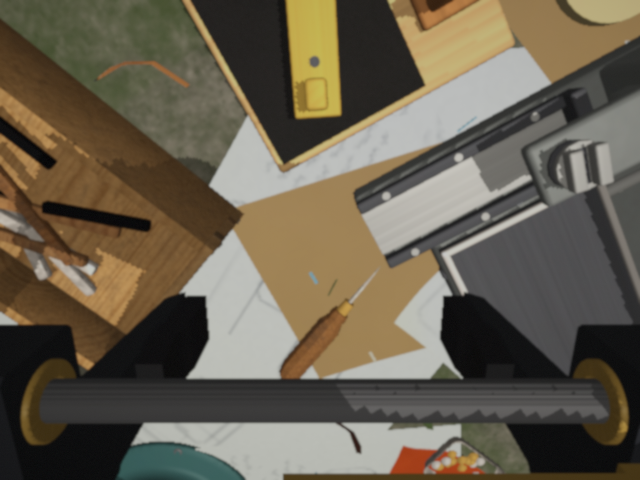

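Run:
```python
from h import *
from c2 import c as c0
print([px2w(c0,u,v,135)[:2].round(1) for u,v in [(167,65.8),(204,77.5),(165,80),(202,91.7)]])
c=dict(c0,E=np.load("E3.npy"))
for p in [(316,95,83),(288,0,54),(294,118,54),(341,118,54),(339,0,54)]: print(px2w(c,*p).round(1))
plan(406,294,160,60)
```

```text
[array([533.6, 177.3]), array([526.4, 152.7]), array([524.5, 179.5]), array([517.2, 154.7])]
[409.5 295.9  83. ]
[428.7 361.9  54. ]
[385.8 292.4  54. ]
[416.2 272.3  54. ]
[459.3 341.6  54. ]
yaw0 56.1 4 rows tx ty tz spin:
[np.float64(1.99), np.float64(-0.21), np.float64(2.35), np.float64(-0.98)]
[np.float64(2.0), np.float64(-0.18), np.float64(2.35), np.float64(-0.98)]
[np.float64(2.0), np.float64(-0.14), np.float64(2.35), np.float64(-0.98)]
[np.float64(2.0), np.float64(-0.11), np.float64(2.35), np.float64(-0.98)]
```

>>> jog_arm --moves '[{"tx": 2.12, "ty": -0.1, "tz": 3, "spin": -0.5}, {"tx": 2.12, "ty": -0.1, "tz": 3, "spin": -0.5}, {"tx": 2.12, "ty": -0.15, "tz": 3, "spin": -0.5}, {"tx": 2.12, "ty": -0.15, "tz": 3, "spin": -0.6}, {"tx": 0, "ty": 0, "tz": 3.7, "spin": 0}, {"tx": 0, "ty": 0, "tz": 3.8, "spin": 0}, {"tx": 0, "ty": 0, "tz": 0, "spin": 0}]' --grip 50

```text
time_s: 5.67
eef_pos: [404.8, 294.1, 51.6]
ee_rot: [0.001, 0.873, 0.487, -0.007]
force: [-2.4, -0.5, -0.1]
opening: 0.507
grip_force: 0.0
```

>>> jog_arm --moves '[{"tx": 0, "ty": 0, "tz": 0, "spin": 0}, {"tx": 0, "ty": 0, "tz": 0, "spin": 0}, {"tx": 0, "ty": 0, "tz": 0, "spin": 0}, {"tx": 0, "ty": 0, "tz": 0, "spin": 0}, {"tx": 0, "ty": 0, "tz": 0, "spin": 0}, {"tx": 0, "ty": 0, "tz": 0, "spin": 0}, {"tx": 0, "ty": 0, "tz": 0, "spin": 0}]' --grip 0 --force 40

```text
time_s: 6.25
eef_pos: [411.6, 298.5, 61.4]
ee_rot: [-0.0, 0.873, 0.488, 0.002]
force: [-0.5, 0.1, 7.6]
opening: 0.177
grip_force: 39.7
```

Run:
```python
from h import *
for i in range(3):
    s=bot.state(); print(s["time_s"],s["eef_pos"].round(1),s["force"].round(2))
    if i<2: c=cap("wrist")
save(c,"w4.png"); print(rect("setting_block","wrist",c,54))
```

```text
6.25 [411.6 298.5  61.4] [-0.48  0.11  7.59]
6.3 [411.6 298.5  61.4] [-1.32 -0.65  6.84]
6.35 [411.6 298.5  61.4] [-1.44 -0.32  7.21]
(0.78, [424.5, 319.6, 113.1, 35.8, 59.1])
```

View pics/w4.png

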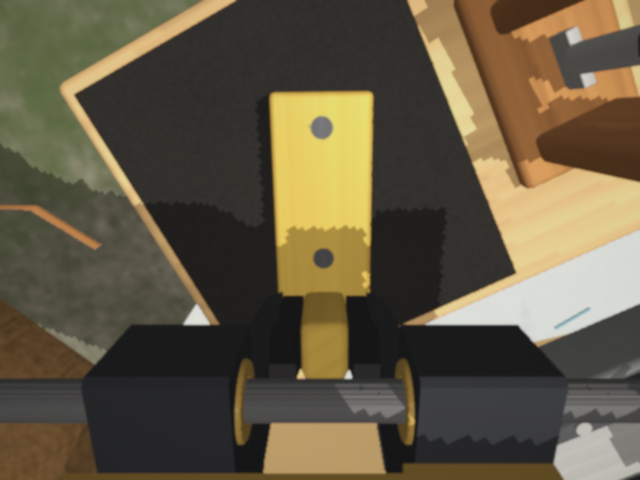

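>>> jog_arm --moves '[{"tx": 0, "ty": 0, "tz": -1, "spin": 0}, {"tx": 0, "ty": 0, "tz": -2, "spin": 0}, {"tx": 0, "ty": 0, "tz": -3, "spin": 0}, {"tx": 0, "ty": 0, "tz": 0, "spin": 0}, {"tx": 0, "ty": 0, "tz": 0, "spin": 0}]'

```text
time_s: 6.82
eef_pos: [411.3, 298.4, 121.1]
ee_rot: [-0.0, 0.873, 0.488, 0.003]
force: [-1.0, -0.3, -2.7]
opening: 0.179
grip_force: 39.7
```

Run:
```python
from h import *
c=cap("wrist"); s=bot.state(); print(s["time_s"],s["eef_pos"].round(1),s["force"].round(2),s["joints"].round(2))
for n in ("side","top"): c=cap(n); print(spot("setting_block",n,c), rect("setting_block",n,c,120))
save(c,"s1.png",(140,200,300,320),4)
```

```text
6.8667 [410.  297.5 119.4] [-0.46 -0.5  -3.26] [ 0.58  0.05  2.08 -0.    1.01  1.13]
[(0.69, array([424.4, 324.7,  77.5]))] (0.65, [423.5, 286.4, 135.7, 64.4, 73.2])
[(0.64, array([423. , 321.9,  77. ]))] (0.42, [399.8, 273.5, 21.4, 16.6, 7.4])
```

View pics/s1.png

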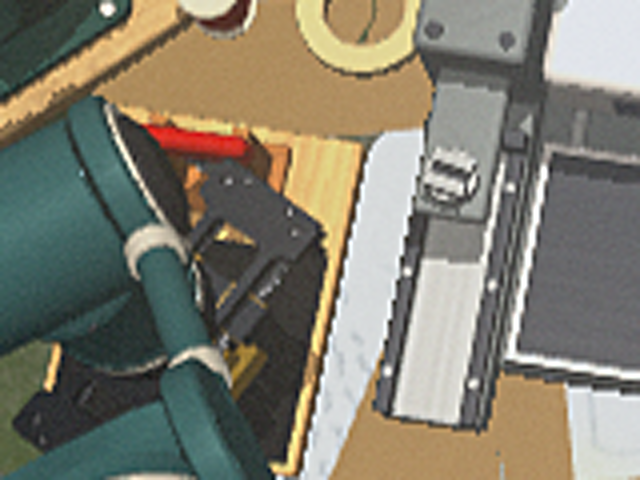

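Run:
```python
from h import *
plan(404.5,174,135,-5,10)
```

```text
yaw0 58.4 10 rows tx ty tz spin:
[np.float64(-1.07), np.float64(0.61), np.float64(-0.18), np.float64(6.34)]
[np.float64(-1.0), np.float64(0.72), np.float64(-0.18), np.float64(6.34)]
[np.float64(-0.91), np.float64(0.83), np.float64(-0.18), np.float64(6.34)]
[np.float64(-0.81), np.float64(0.92), np.float64(-0.18), np.float64(6.34)]
[np.float64(-0.71), np.float64(1.01), np.float64(-0.18), np.float64(6.34)]
[np.float64(-0.59), np.float64(1.08), np.float64(-0.18), np.float64(6.34)]
[np.float64(-0.47), np.float64(1.14), np.float64(-0.18), np.float64(6.34)]
[np.float64(-0.34), np.float64(1.18), np.float64(-0.18), np.float64(6.34)]
[np.float64(-0.21), np.float64(1.21), np.float64(-0.18), np.float64(6.34)]
[np.float64(-0.07), np.float64(1.23), np.float64(-0.18), np.float64(6.34)]
```

>>> jog_arm --moves '[{"tx": -1.1, "ty": 0.6, "tz": -0.2, "spin": 6.3}, {"tx": -1.0, "ty": 0.7, "tz": -0.2, "spin": 6.3}, {"tx": -0.9, "ty": 0.8, "tz": -0.2, "spin": 6.3}, {"tx": -0.8, "ty": 0.9, "tz": -0.2, "spin": 6.3}, {"tx": -0.7, "ty": 1.0, "tz": -0.2, "spin": 6.3}, {"tx": -0.6, "ty": 1.1, "tz": -0.2, "spin": 6.3}, {"tx": -0.5, "ty": 1.1, "tz": -0.2, "spin": 6.3}, {"tx": -0.35, "ty": 1.2, "tz": -0.2, "spin": 6.3}]'

```text
time_s: 7.83
eef_pos: [405.0, 198.7, 134.1]
ee_rot: [0.0, 0.998, 0.067, -0.001]
force: [-0.3, 0.7, -2.4]
opening: 0.181
grip_force: 39.7
```

>>> jog_arm --moves '[{"tx": -0.2, "ty": 1.2, "tz": 0, "spin": 6.4}, {"tx": -0.1, "ty": 1.2, "tz": 0, "spin": 6.5}, {"tx": 0, "ty": 0, "tz": 0, "spin": 0}, {"tx": 0, "ty": 0, "tz": 0, "spin": 0}, {"tx": 0, "ty": 0, "tz": 0, "spin": 0}]'

```text
time_s: 8.25
eef_pos: [404.5, 175.5, 134.4]
ee_rot: [-0.0, 0.999, -0.042, -0.0]
force: [0.2, 0.6, -2.2]
opening: 0.179
grip_force: 39.7
```

Run:
```python
from h import *
c=cap("wrist"); s=bot.state(); print(s["time_s"],s["eef_pos"].round(1),s["force"].round(2),s["joints"].round(2)); np.save("E5.npy",c["E"])
save(c,"w5.png")
for q in ["channel","setting_block","stop_screw"]: print(q,spot(q,"wrist",c))
print(rect("setting_block","wrist",c,128))
plan(404.5,174,100,-5)
```

```text
8.3 [404.6 175.7 134.5] [ 0.54  0.26 -3.15] [ 0.35 -0.09  2.19  0.    1.04  2.01]
channel []
setting_block [(0.61, array([433.4, 174.9,  97.9]))]
stop_screw []
(0.82, [429.6, 173.8, 112.4, 35.6, -3.9])
yaw0 -4.8 1 rows tx ty tz spin:
[np.float64(0.0), np.float64(0.17), np.float64(3.46), np.float64(0.16)]
```

View pics/w5.png

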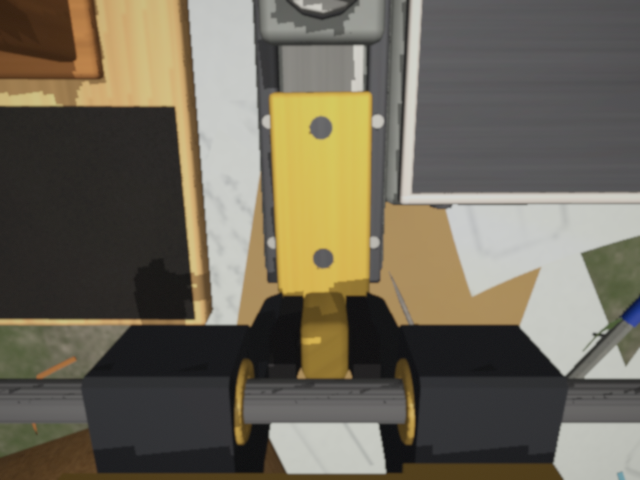

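>>> jog_arm --moves '[{"tx": 0, "ty": 0.05, "tz": 2, "spin": 0}, {"tx": 0, "ty": 0, "tz": 2, "spin": 0}, {"tx": 0, "ty": 0, "tz": 0.4, "spin": 0}, {"tx": 0, "ty": 0, "tz": 0, "spin": 0}, {"tx": 0, "ty": 0, "tz": 0, "spin": 0}]'

```text
time_s: 8.92
eef_pos: [404.6, 174.9, 90.9]
ee_rot: [0.0, 0.999, -0.043, -0.0]
force: [-0.2, -0.9, -1.9]
opening: 0.176
grip_force: 39.7
```

>>> jog_arm --moves '[{"tx": 0, "ty": 0, "tz": 0.2, "spin": 0}, {"tx": 0, "ty": 0, "tz": 0.2, "spin": 0}, {"tx": 0, "ty": 0, "tz": 0, "spin": 0}, {"tx": 0, "ty": 0, "tz": 0, "spin": 0}]'

```text
time_s: 9.25
eef_pos: [404.9, 174.8, 87.2]
ee_rot: [-0.0, 0.999, -0.043, 0.0]
force: [0.5, -0.1, -3.1]
opening: 0.178
grip_force: 39.7
```

>>> jog_arm --moves '[{"tx": 0, "ty": 0, "tz": 0.1, "spin": 0}, {"tx": 0, "ty": 0, "tz": 0.1, "spin": 0}, {"tx": 0, "ty": 0, "tz": 0, "spin": 0}, {"tx": 0, "ty": 0, "tz": 0, "spin": 0}]'

```text
time_s: 9.58
eef_pos: [405.0, 175.1, 85.4]
ee_rot: [-0.0, 0.999, -0.043, 0.0]
force: [-2.0, 1.5, 3.4]
opening: 0.179
grip_force: 39.8
```

>>> jog_arm --moves '[{"tx": 0, "ty": 0, "tz": 0.1, "spin": 0}, {"tx": 0, "ty": 0, "tz": 0, "spin": 0}, {"tx": 0, "ty": 0, "tz": 0, "spin": 0}, {"tx": 0, "ty": 0, "tz": 0, "spin": 0}]'

```text
time_s: 9.92
eef_pos: [405.2, 175.4, 85.3]
ee_rot: [-0.001, 0.999, -0.043, 0.001]
force: [-4.3, 0.9, 10.5]
opening: 0.181
grip_force: 39.9
```

>>> jog_arm --moves '[{"tx": 0.5, "ty": 0, "tz": -0.12, "spin": 0}, {"tx": 0.8, "ty": 0, "tz": 0, "spin": 0}, {"tx": 0.8, "ty": 0, "tz": 0, "spin": 0}, {"tx": 0.8, "ty": 0, "tz": 0, "spin": 0}, {"tx": 0.8, "ty": 0, "tz": 0, "spin": 0}, {"tx": 0.8, "ty": 0, "tz": 0, "spin": 0}, {"tx": 0.8, "ty": 0, "tz": 0, "spin": 0}, {"tx": 0.8, "ty": 0, "tz": 0, "spin": 0}]'

```text
time_s: 10.58
eef_pos: [465.8, 169.4, 85.3]
ee_rot: [0.0, 0.999, -0.043, -0.0]
force: [-5.6, 1.1, 7.0]
opening: 0.178
grip_force: 39.9
```

>>> jog_arm --moves '[{"tx": 0, "ty": 0, "tz": 0, "spin": 0}, {"tx": 0, "ty": 0, "tz": 0, "spin": 0}, {"tx": 0, "ty": 0, "tz": 0, "spin": 0}]'

```text
time_s: 10.83
eef_pos: [466.9, 169.5, 85.3]
ee_rot: [-0.0, 0.999, -0.043, 0.001]
force: [2.7, 0.5, 2.1]
opening: 0.178
grip_force: 39.9
```

Run:
```python
from h import *
c=cap("side"); s=bot.state(); print(s["time_s"],s["eef_pos"].round(1),s["force"].round(2))
save(c,"s2.png",(240,170,440,320),4); 
for q in ["setting_block","screw_tip","channel","stop_screw"]: print(q,spot(q,"side",c))
```

```text
10.8833 [466.5 169.5  85.3] [2.42 0.59 2.43]
setting_block [(0.84, array([498.4, 169.1,  46.1])), (0.44, array([ 453.2, -334.8,   29.3]))]
screw_tip [(0.57, array([527.1, 168.3,  79.4]))]
channel [(0.92, array([523.6, 166.1,  45.4]))]
stop_screw [(0.55, array([526.2, 167.6, 123.7]))]
```

View pics/s2.png

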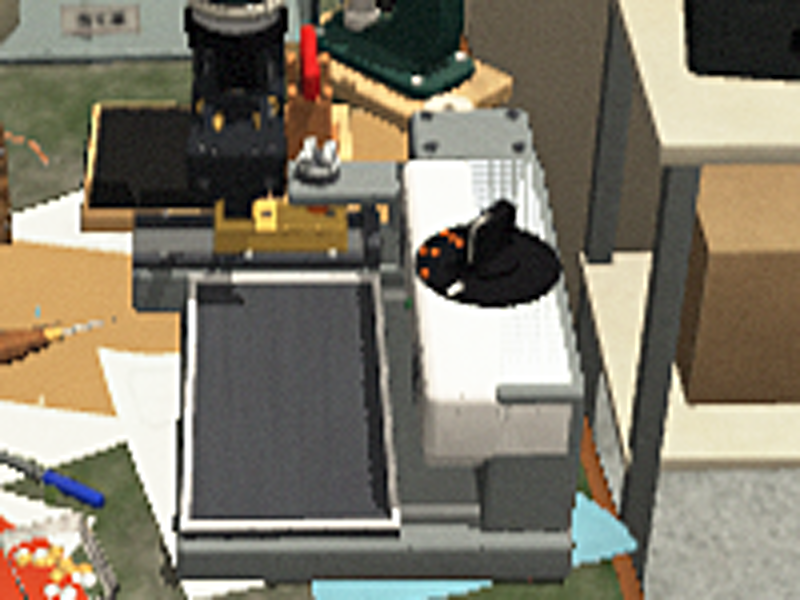

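>>> jog_arm --moves '[{"tx": 0, "ty": 0, "tz": 0, "spin": 0}, {"tx": 0, "ty": 0, "tz": 0, "spin": 0}, {"tx": 0, "ty": 0, "tz": -2, "spin": 0}, {"tx": 0, "ty": 0, "tz": -3, "spin": 0}, {"tx": 0, "ty": 0, "tz": -3.5, "spin": 0}, {"tx": 0, "ty": 0, "tz": -3.5, "spin": 0}, {"tx": 0, "ty": 0, "tz": 0, "spin": 0}, {"tx": 0, "ty": 0, "tz": 0, "spin": 0}]' --grip 45

```text
time_s: 11.75
eef_pos: [466.2, 170.0, 206.9]
ee_rot: [-0.001, 0.999, -0.043, 0.002]
force: [-1.3, -0.6, 0.2]
opening: 0.451
grip_force: 0.0
```

Run:
```python
from h import *
plan(520,325,210,86)
```

```text
yaw0 -4.9 13 rows tx ty tz spin:
[np.float64(0.31), np.float64(-1.22), np.float64(-0.02), np.float64(-6.99)]
[np.float64(0.46), np.float64(-1.18), np.float64(-0.02), np.float64(-6.99)]
[np.float64(0.6), np.float64(-1.11), np.float64(-0.02), np.float64(-6.99)]
[np.float64(0.73), np.float64(-1.03), np.float64(-0.02), np.float64(-6.99)]
[np.float64(0.85), np.float64(-0.94), np.float64(-0.02), np.float64(-6.99)]
[np.float64(0.96), np.float64(-0.82), np.float64(-0.02), np.float64(-6.99)]
[np.float64(1.05), np.float64(-0.7), np.float64(-0.02), np.float64(-6.99)]
[np.float64(1.13), np.float64(-0.57), np.float64(-0.02), np.float64(-6.99)]
[np.float64(1.19), np.float64(-0.43), np.float64(-0.02), np.float64(-6.99)]
[np.float64(1.23), np.float64(-0.28), np.float64(-0.02), np.float64(-6.99)]
[np.float64(1.26), np.float64(-0.13), np.float64(-0.02), np.float64(-6.99)]
[np.float64(1.26), np.float64(0.03), np.float64(-0.02), np.float64(-6.99)]
[np.float64(1.25), np.float64(0.18), np.float64(-0.02), np.float64(-6.99)]
```

>>> jog_arm --moves '[{"tx": 0.3, "ty": -1.2, "tz": 0, "spin": -7}, {"tx": 0.5, "ty": -1.2, "tz": 0, "spin": -7}, {"tx": 0.6, "ty": -1.1, "tz": 0, "spin": -7}, {"tx": 0.7, "ty": -1, "tz": 0, "spin": -7}, {"tx": 0.85, "ty": -0.95, "tz": 0, "spin": -7}, {"tx": 0.95, "ty": -0.8, "tz": 0, "spin": -7}, {"tx": 1.05, "ty": -0.7, "tz": 0, "spin": -7}, {"tx": 1.1, "ty": -0.6, "tz": 0, "spin": -7}]'

```text
time_s: 12.42
eef_pos: [496.4, 264.1, 201.7]
ee_rot: [-0.0, 0.901, 0.434, -0.003]
force: [0.2, 0.2, -0.5]
opening: 0.449
grip_force: 0.0
```

>>> jog_arm --moves '[{"tx": 1.2, "ty": -0.4, "tz": 0, "spin": -7}, {"tx": 1.2, "ty": -0.3, "tz": 0, "spin": -7}, {"tx": 1.25, "ty": -0.1, "tz": 0, "spin": -7}, {"tx": 1.25, "ty": 0, "tz": 0, "spin": -7}, {"tx": 1.25, "ty": 0.2, "tz": 0, "spin": -7}, {"tx": 0, "ty": 0, "tz": 0, "spin": 0}, {"tx": 0, "ty": 0, "tz": 0, "spin": 0}]'

```text
time_s: 13.0
eef_pos: [517.4, 323.0, 202.2]
ee_rot: [-0.001, 0.732, 0.682, -0.002]
force: [0.5, -0.2, -0.9]
opening: 0.452
grip_force: 0.0
```

Run:
```python
from h import *
c=cap("wrist"); s=bot.state(); print(s["time_s"],s["eef_pos"].round(1),s["force"].round(2)); np.save("E6.npy",c["E"])
save(c,"w6.png")
for q in ["driver","driver_rest"]: print(q,spot(q,"wrist",c))
# red bar pixels
hsv=cv2.cvtColor(np.array(c["pixels"]),cv2.COLOR_RGB2HSV); m=(((hsv[...,0]<6)|(hsv[...,0]>174))&(hsv[...,1]>170)&(hsv[...,2]>110)).astype(np.uint8)
n,l,st,ce=cv2.connectedComponentsWithStats(m)
for i in np.argsort(-st[1:,4])[:3]+1: print(st[i],ce[i])
i=np.argmax(st[1:,4])+1; ys,xs=np.nonzero(l==i)
P=np.array([px2w(c,u,v,126)[:2] for u,v in zip(xs,ys)],np.float32); print(cv2.minAreaRect(P))
```

```text
13.05 [517.6 322.6 202.7] [-0.13  0.49  1.2 ]
driver [(0.57, array([538.2, 330. ,  35.3]))]
driver_rest [(0.73, array([533.9, 328.5,  38.9]))]
[ 345  164   26  134 2991] [357.15747242 229.73620863]
[543 192   3   3   4] [544.   192.75]
((535.7923583984375, 332.1808776855469), (75.01075744628906, 13.127785682678223), 86.68830871582031)
```

View pics/w6.png

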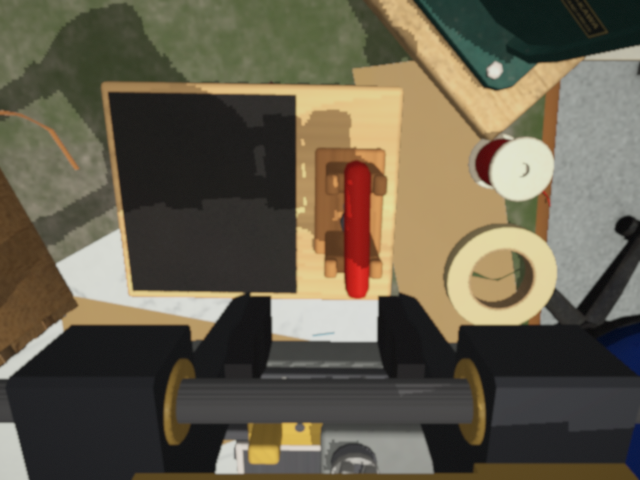

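>>> jog_arm --moves '[{"tx": 0.5, "ty": 0.86, "tz": 1, "spin": -0.3}, {"tx": 0.5, "ty": 0.86, "tz": 1.5, "spin": -0.4}, {"tx": 0, "ty": 0, "tz": 2.5, "spin": 0}, {"tx": 0, "ty": 0, "tz": 2.5, "spin": 0}, {"tx": 0, "ty": 0, "tz": 2.2, "spin": 0}, {"tx": 0, "ty": 0, "tz": 1, "spin": 0}, {"tx": 0, "ty": 0, "tz": 0, "spin": 0}, {"tx": 0, "ty": 0, "tz": 0, "spin": 0}]'

```text
time_s: 13.82
eef_pos: [536.6, 331.9, 97.8]
ee_rot: [-0.0, 0.727, 0.687, -0.0]
force: [0.3, -0.1, -0.0]
opening: 0.448
grip_force: 0.0
```

>>> jog_arm --moves '[{"tx": 0, "ty": 0, "tz": 0, "spin": 0}, {"tx": 0, "ty": 0, "tz": 0, "spin": 0}, {"tx": 0, "ty": 0, "tz": 0, "spin": 0}, {"tx": 0, "ty": 0, "tz": 0, "spin": 0}, {"tx": 0, "ty": 0, "tz": 0, "spin": 0}, {"tx": 0, "ty": 0, "tz": 0, "spin": 0}]' --grip 0 --force 45

```text
time_s: 14.32
eef_pos: [537.4, 332.8, 99.3]
ee_rot: [0.0, 0.727, 0.687, 0.001]
force: [-2.5, -0.6, 5.4]
opening: 0.155
grip_force: 45.0
```

Run:
```python
from h import *
s=bot.state(); print(s["time_s"],s["eef_pos"].round(1),s["force"].round(2),s["opening"],s["grip_force"],T_tool()[:2,0])
```

```text
14.3167 [537.4 332.8  99.3] [-2.55 -0.64  5.36] 0.15512599243564798 44.99891680665314 [0.05627665 0.99841463]
```

>>> jog_arm --moves '[{"tx": 0, "ty": 0, "tz": -1, "spin": 0}, {"tx": 0, "ty": 0, "tz": -2.5, "spin": 0}, {"tx": 0, "ty": 0, "tz": -3, "spin": 0}, {"tx": 0, "ty": 0, "tz": -3, "spin": 0}, {"tx": 0, "ty": 0, "tz": -2.5, "spin": 0}, {"tx": 0, "ty": 0, "tz": 0, "spin": 0}]'

```text
time_s: 14.82
eef_pos: [539.9, 334.1, 225.1]
ee_rot: [0.001, 0.727, 0.687, 0.005]
force: [0.1, 0.4, -0.0]
opening: 0.158
grip_force: 45.0
```

Run:
```python
from h import *
s=bot.state(); print(s["force"].round(2)); plan(506,98,222,73.6,8)
```

```text
[ 0.08  0.42 -0.05]
yaw0 86.8 8 rows tx ty tz spin:
[np.float64(-2.97), np.float64(-0.26), np.float64(0.04), np.float64(1.65)]
[np.float64(-2.98), np.float64(-0.17), np.float64(0.04), np.float64(1.65)]
[np.float64(-2.98), np.float64(-0.09), np.float64(0.04), np.float64(1.65)]
[np.float64(-2.98), np.float64(-0.0), np.float64(0.04), np.float64(1.65)]
[np.float64(-2.98), np.float64(0.09), np.float64(0.04), np.float64(1.65)]
[np.float64(-2.98), np.float64(0.17), np.float64(0.04), np.float64(1.65)]
[np.float64(-2.97), np.float64(0.26), np.float64(0.04), np.float64(1.65)]
[np.float64(-2.96), np.float64(0.34), np.float64(0.04), np.float64(1.65)]
```

>>> jog_arm --moves '[{"tx": -3, "ty": -0.3, "tz": 0, "spin": 1.65}, {"tx": -3, "ty": -0.2, "tz": 0, "spin": 1.65}, {"tx": -3, "ty": -0.1, "tz": 0, "spin": 1.65}, {"tx": -3, "ty": 0, "tz": 0, "spin": 1.65}, {"tx": -3, "ty": 0.1, "tz": 0, "spin": 1.65}, {"tx": -3, "ty": 0.2, "tz": 0, "spin": 1.65}, {"tx": -3, "ty": 0.3, "tz": 0, "spin": 1.65}, {"tx": -3, "ty": 0.3, "tz": 0, "spin": 1.65}]'

```text
time_s: 15.48
eef_pos: [500.9, 92.8, 216.6]
ee_rot: [-0.0, 0.801, 0.598, -0.001]
force: [-0.1, -1.4, -0.4]
opening: 0.152
grip_force: 45.0
```

>>> jog_arm --moves '[{"tx": 0, "ty": 0, "tz": 0, "spin": 0}, {"tx": 0, "ty": 0, "tz": 0, "spin": 0}, {"tx": 0, "ty": 0, "tz": 0, "spin": 0}]'

```text
time_s: 15.73
eef_pos: [501.8, 94.4, 217.2]
ee_rot: [-0.0, 0.801, 0.599, -0.0]
force: [-0.5, -0.3, -2.2]
opening: 0.154
grip_force: 45.0
```

Run:
```python
from h import *
c=cap("wrist"); s=bot.state(); print(s["time_s"],s["eef_pos"].round(1),s["force"].round(2),T_tool()[:2,0]); np.save("E7.npy",c["E"])
for q in ["stop_screw","setting_block","driver"]: print(q,spot(q,"wrist",c))
uv=w2px(c,[526,165,130]); print(uv)
u,v=map(int,uv); save(c,"w7.png",(u-80,max(0,v-60),u+80,v+60),5); print(u-80,max(0,v-60)); save(c,"w7full.png")
```

```text
15.7833 [501.9  94.8 217.3] [-0.44 -0.47 -0.99] [0.28230604 0.95932439]
stop_screw []
setting_block [(0.95, array([493.5, 171.4,  51.1]))]
driver [(0.83, array([504. ,  95. , 152.7]))]
[330.19223897 110.80366533]
250 50
```

View pics/w7.png

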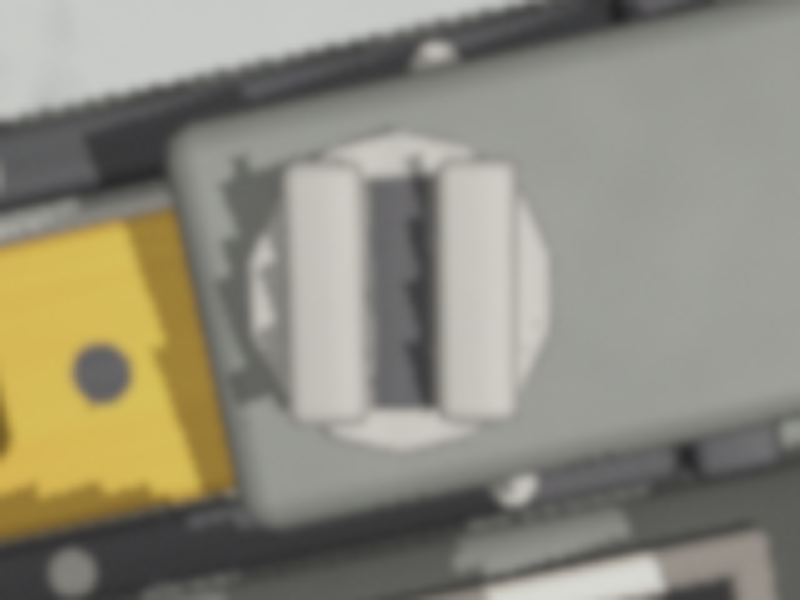

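Run:
```python
from h import *
from c2 import c as c0
c=dict(c0,E=np.load("E7.npy"))
T=np.eye(4); a=np.radians(73.65); T[:3,:3]=[[np.cos(a),np.sin(a),0],[np.sin(a),-np.cos(a),0],[0,0,-1]]; T[:3,3]=[501.9,94.8,217.3]
Ti=np.linalg.inv(T)
for u,v in [(330.4,108),(330.4,107)]:
  for z in (133,136): w=px2w(c,u,v,z); print(w.round(1),(Ti@np.append(w,1))[:3].round(1))
im=cv2.imread("pics/w7full.png"); hsv=cv2.cvtColor(im,cv2.COLOR_BGR2HSV)
m=(((hsv[...,0]<6)|(hsv[...,0]>174))&(hsv[...,1]>150)&(hsv[...,2]>80))
for v in range(180,480,12):
    x=np.nonzero(m[v,200:450])[0]+200
    if len(x): print(v,x.min(),x.max(),len(x))
# driver top in tool coords: bar from z=-19.. ; project TCP-frame points
for p in [(0,0,65.3),(0,0,3.3),(0,0,-26),(39,0,-26),(39,0,3.3)]: print(p,w2px(c,(T@np.append(p,1))[:3]).round(1))
```

```text
[526.5 166.3 133. ] [75.5  3.4 84.3]
[526.4 166.3 136. ] [75.5  3.4 81.3]
[526.6 166.8 133. ] [76.   3.4 84.3]
[526.6 166.8 136. ] [76.   3.4 81.3]
228 317 330 14
240 307 341 35
252 304 344 41
264 303 345 43
276 303 345 43
288 304 345 42
300 303 345 43
312 304 345 42
324 304 344 41
336 304 344 41
348 304 344 41
360 304 344 41
372 305 344 40
432 306 343 38
444 309 339 31
(0, 0, 65.3) [324.1 258.2]
(0, 0, 3.3) [323.8 311.2]
(0, 0, -26) [323.5 352.2]
(39, 0, -26) [323.  235.4]
(39, 0, 3.3) [323.4 212.7]
```

>>> jog_arm --moves '[{"tx": 2.5, "ty": 0.11, "tz": 0, "spin": 0}, {"tx": 2.5, "ty": 0.11, "tz": 0, "spin": 0}, {"tx": 2.55, "ty": 0.11, "tz": 0, "spin": 0}, {"tx": 0, "ty": 0, "tz": 0.6, "spin": 0}, {"tx": 0, "ty": 0, "tz": 0.4, "spin": 0}, {"tx": 0, "ty": 0, "tz": 0, "spin": 0}, {"tx": 0, "ty": 0, "tz": 0, "spin": 0}, {"tx": 0, "ty": 0, "tz": 0, "spin": 0}]'

```text
time_s: 16.6
eef_pos: [526.3, 165.1, 207.7]
ee_rot: [-0.0, 0.801, 0.599, -0.0]
force: [0.2, 0.3, -1.4]
opening: 0.151
grip_force: 45.0
```

>>> jog_arm --moves '[{"tx": 0, "ty": 0, "tz": 0.3, "spin": 0}, {"tx": 0, "ty": 0, "tz": 0.3, "spin": 0}, {"tx": 0, "ty": 0, "tz": 0.3, "spin": 0}, {"tx": 0, "ty": 0, "tz": 0, "spin": 0}, {"tx": 0, "ty": 0, "tz": 0, "spin": 0}]'

```text
time_s: 17.02
eef_pos: [526.4, 165.5, 198.5]
ee_rot: [-0.0, 0.801, 0.599, -0.0]
force: [-0.4, -0.0, -1.8]
opening: 0.158
grip_force: 45.0
```

>>> jog_arm --moves '[{"tx": 0, "ty": 0, "tz": 0.2, "spin": 0}, {"tx": 0, "ty": 0, "tz": 0.2, "spin": 0}, {"tx": 0, "ty": 0, "tz": 0, "spin": 0}, {"tx": 0, "ty": 0, "tz": 0, "spin": 0}]'

```text
time_s: 17.35
eef_pos: [526.6, 165.8, 194.7]
ee_rot: [-0.0, 0.801, 0.599, -0.0]
force: [1.0, 0.3, -2.3]
opening: 0.16
grip_force: 45.0
```

>>> jog_arm --moves '[{"tx": 0, "ty": 0, "tz": 0.2, "spin": 0}, {"tx": 0, "ty": 0, "tz": 0, "spin": 0}, {"tx": 0, "ty": 0, "tz": 0, "spin": 0}, {"tx": 0, "ty": 0, "tz": 0, "spin": 0}]'

```text
time_s: 17.68
eef_pos: [526.7, 165.8, 192.9]
ee_rot: [-0.0, 0.801, 0.599, -0.0]
force: [0.7, -0.3, -1.0]
opening: 0.154
grip_force: 45.0
```

>>> jog_arm --moves '[{"tx": 0, "ty": 0, "tz": 0.1, "spin": 0}, {"tx": 0, "ty": 0, "tz": 0, "spin": 0}, {"tx": 0, "ty": 0, "tz": 0, "spin": 0}]'

```text
time_s: 17.93
eef_pos: [526.6, 165.8, 191.8]
ee_rot: [-0.0, 0.801, 0.599, -0.0]
force: [-0.1, -0.3, -1.0]
opening: 0.15
grip_force: 45.0
```

>>> jog_arm --moves '[{"tx": 0, "ty": 0, "tz": 0.1, "spin": 0}, {"tx": 0, "ty": 0, "tz": 0, "spin": 0}, {"tx": 0, "ty": 0, "tz": 0, "spin": 0}]'

```text
time_s: 18.18
eef_pos: [526.8, 165.8, 191.0]
ee_rot: [0.0, 0.801, 0.599, 0.0]
force: [0.7, -0.1, -0.9]
opening: 0.156
grip_force: 45.0
```

>>> jog_arm --moves '[{"tx": 0, "ty": 0, "tz": 0.1, "spin": 0}, {"tx": 0, "ty": 0, "tz": 0, "spin": 0}, {"tx": 0, "ty": 0, "tz": 0, "spin": 0}]'

```text
time_s: 18.43
eef_pos: [527.0, 165.9, 190.8]
ee_rot: [0.0, 0.801, 0.599, 0.0]
force: [-2.2, -1.3, 4.7]
opening: 0.153
grip_force: 45.0
```

>>> jog_arm --moves '[{"tx": 0, "ty": 0, "tz": 0.05, "spin": 0}, {"tx": 0, "ty": 0, "tz": 0, "spin": 0}, {"tx": 0, "ty": 0, "tz": 0, "spin": 0}]'

```text
time_s: 18.68
eef_pos: [527.1, 165.9, 190.8]
ee_rot: [0.0, 0.801, 0.599, 0.001]
force: [-2.1, -0.1, 8.3]
opening: 0.154
grip_force: 45.0
```

>>> jog_arm --moves '[{"tx": 0, "ty": 0, "tz": -0.05, "spin": 0}, {"tx": 0, "ty": 0, "tz": 0, "spin": 5}, {"tx": 0, "ty": 0, "tz": 0.01, "spin": 7}, {"tx": 0, "ty": 0, "tz": 0.02, "spin": 7}, {"tx": 0, "ty": 0, "tz": 0.01, "spin": 7}, {"tx": 0, "ty": 0, "tz": 0.02, "spin": 7}, {"tx": 0, "ty": 0, "tz": 0.01, "spin": 7}, {"tx": 0, "ty": 0, "tz": 0, "spin": 0}]'

```text
time_s: 19.35
eef_pos: [526.7, 166.0, 190.1]
ee_rot: [-0.0, 0.958, 0.286, 0.0]
force: [-1.6, 0.4, 6.4]
opening: 0.15
grip_force: 45.0
```

Run:
```python
from h import *
s=bot.state(); M=T_tool(); print(s["time_s"],s["eef_pos"].round(2),s["force"].round(2),np.array(s["moment"]).round(3),s["joints"].round(2),np.degrees(np.arctan2(M[1,0],M[0,0])))
```

```text
19.35 [526.69 166.01 190.08] [-1.65  0.36  6.35] [ 0.029  0.562 -0.003] [0.26 0.07 1.92 0.   1.15 1.25] 33.27740347282119
```

>>> jog_arm --moves '[{"tx": 0, "ty": 0, "tz": 0.01, "spin": 7}, {"tx": 0, "ty": 0, "tz": 0.02, "spin": 7}, {"tx": 0, "ty": 0, "tz": 0.01, "spin": 7}, {"tx": 0, "ty": 0, "tz": 0.02, "spin": 7}, {"tx": 0, "ty": 0, "tz": 0.01, "spin": 7}, {"tx": 0, "ty": 0, "tz": 0.02, "spin": 7}, {"tx": 0, "ty": 0, "tz": 0.01, "spin": 7}, {"tx": 0, "ty": 0, "tz": 0.02, "spin": 7}]'

```text
time_s: 20.02
eef_pos: [526.4, 165.9, 188.8]
ee_rot: [-0.0, 0.98, -0.197, -0.0]
force: [-2.6, -0.2, 6.1]
opening: 0.158
grip_force: 45.0
```

>>> jog_arm --moves '[{"tx": 0, "ty": 0, "tz": 0.01, "spin": 7}, {"tx": 0, "ty": 0, "tz": 0, "spin": 0}, {"tx": 0, "ty": 0, "tz": 0, "spin": 0}, {"tx": 0, "ty": 0, "tz": 0, "spin": 0}]'

```text
time_s: 20.35
eef_pos: [526.5, 165.9, 188.7]
ee_rot: [-0.0, 0.967, -0.254, -0.0]
force: [-2.6, -0.1, 6.5]
opening: 0.151
grip_force: 45.0
```

Run:
```python
from h import *
s=bot.state(); M=T_tool(); print(s["time_s"],s["eef_pos"].round(2),s["force"].round(2),np.array(s["moment"]).round(3),s["joints"].round(2),np.degrees(np.arctan2(M[1,0],M[0,0])))
```

```text
20.35 [526.46 165.9  188.7 ] [-2.63 -0.12  6.5 ] [ 0.025  0.621 -0.031] [0.26 0.07 1.92 0.   1.15 2.34] -29.427178421206072
```

>>> jog_arm --moves '[{"tx": 0, "ty": 0, "tz": -0.1, "spin": -4}, {"tx": 0, "ty": 0, "tz": 0, "spin": -3}, {"tx": 0, "ty": 0, "tz": -0.8, "spin": 0}, {"tx": 0, "ty": 0, "tz": -0.8, "spin": 0}, {"tx": 0, "ty": 0, "tz": -0.8, "spin": 0}, {"tx": 0, "ty": 0, "tz": 0, "spin": -5}, {"tx": 0, "ty": 0, "tz": 0, "spin": -7}, {"tx": 0, "ty": 0, "tz": 0, "spin": -7}]'

```text
time_s: 21.02
eef_pos: [527.2, 165.9, 214.1]
ee_rot: [-0.0, 1.0, -0.027, 0.001]
force: [0.4, -0.5, -1.3]
opening: 0.151
grip_force: 45.0
```

>>> jog_arm --moves '[{"tx": 0, "ty": 0, "tz": 0, "spin": -7}, {"tx": 0, "ty": 0, "tz": 0, "spin": -7}, {"tx": 0, "ty": 0, "tz": 0, "spin": -7}, {"tx": 0, "ty": 0, "tz": 0, "spin": -7}, {"tx": 0, "ty": 0, "tz": 0, "spin": -7}, {"tx": 0, "ty": 0, "tz": 0, "spin": -7}, {"tx": 0, "ty": 0, "tz": 0, "spin": -7}, {"tx": 0, "ty": 0, "tz": 0, "spin": -7}]'

```text
time_s: 21.68
eef_pos: [527.0, 165.8, 213.8]
ee_rot: [0.0, 0.895, 0.445, 0.001]
force: [-0.0, -1.0, -1.1]
opening: 0.156
grip_force: 45.0
```

>>> jog_arm --moves '[{"tx": 0, "ty": 0, "tz": 0, "spin": -7}, {"tx": 0, "ty": 0, "tz": 0, "spin": -7}, {"tx": 0, "ty": 0, "tz": 0, "spin": -7}, {"tx": 0, "ty": 0, "tz": 0, "spin": -7}, {"tx": 0, "ty": 0, "tz": 0, "spin": -7}, {"tx": 0, "ty": 0, "tz": 0, "spin": -7}, {"tx": 0, "ty": 0, "tz": 0, "spin": -7}, {"tx": 0, "ty": 0, "tz": 0, "spin": -7}]'

```text
time_s: 22.35
eef_pos: [527.0, 165.8, 213.8]
ee_rot: [0.0, 0.582, 0.813, 0.0]
force: [0.1, 0.3, -0.9]
opening: 0.157
grip_force: 45.0
```

>>> jog_arm --moves '[{"tx": 0, "ty": 0, "tz": 0, "spin": -7}, {"tx": 0, "ty": 0, "tz": 0, "spin": -7}, {"tx": 0, "ty": 0, "tz": 0, "spin": -7}, {"tx": 0, "ty": 0, "tz": 0, "spin": -7}, {"tx": 0, "ty": 0, "tz": 0, "spin": -7}, {"tx": 0, "ty": 0, "tz": 0, "spin": -7}, {"tx": 0, "ty": 0, "tz": 0, "spin": -7}, {"tx": 0, "ty": 0, "tz": 0, "spin": 0}]'

```text
time_s: 23.02
eef_pos: [527.0, 165.8, 213.7]
ee_rot: [0.0, 0.193, 0.981, 0.0]
force: [-0.3, 0.2, -1.6]
opening: 0.155
grip_force: 45.0
```

Run:
```python
from h import *
c=cap("wrist"); s=bot.state(); M=T_tool(); print(s["time_s"],s["eef_pos"].round(2),s["force"].round(2),np.array(s["moment"]).round(3),s["joints"].round(2),np.degrees(np.arctan2(M[1,0],M[0,0])))
```

```text
23.0667 [527.   165.84 213.67] [-0.45 -0.41 -1.38] [ 0.024 -0.163  0.003] [ 0.26  0.05  1.9   0.    1.19 -0.92] 157.391742931674
```

>>> jog_arm --moves '[{"tx": 0, "ty": 0, "tz": 0.6, "spin": 0}, {"tx": 0, "ty": 0, "tz": 0.6, "spin": 0}, {"tx": 0, "ty": 0, "tz": 0.3, "spin": 0}, {"tx": 0, "ty": 0, "tz": 0.3, "spin": 0}, {"tx": 0, "ty": 0, "tz": 0.2, "spin": 0}, {"tx": 0, "ty": 0, "tz": 0, "spin": 0}, {"tx": 0, "ty": 0, "tz": 0, "spin": 0}]'

```text
time_s: 23.65
eef_pos: [526.6, 165.7, 192.6]
ee_rot: [-0.0, 0.195, 0.981, -0.0]
force: [0.2, -0.2, -1.3]
opening: 0.153
grip_force: 45.0
```

>>> jog_arm --moves '[{"tx": 0, "ty": 0, "tz": 0.2, "spin": 0}, {"tx": 0, "ty": 0, "tz": 0.2, "spin": 0}, {"tx": 0, "ty": 0, "tz": 0.1, "spin": 0}, {"tx": 0, "ty": 0, "tz": 0, "spin": 0}, {"tx": 0, "ty": 0, "tz": 0, "spin": 0}]'

```text
time_s: 24.07
eef_pos: [527.1, 165.9, 188.7]
ee_rot: [0.001, 0.194, 0.981, 0.0]
force: [-1.3, -1.0, 2.7]
opening: 0.157
grip_force: 45.0
```

>>> jog_arm --moves '[{"tx": 0, "ty": 0, "tz": 0.01, "spin": 7}, {"tx": 0, "ty": 0, "tz": 0.01, "spin": 7}, {"tx": 0, "ty": 0, "tz": 0.02, "spin": 7}, {"tx": 0, "ty": 0, "tz": 0.01, "spin": 7}, {"tx": 0, "ty": 0, "tz": 0.02, "spin": 7}, {"tx": 0, "ty": 0, "tz": 0.01, "spin": 7}, {"tx": 0, "ty": 0, "tz": 0.02, "spin": 7}, {"tx": 0, "ty": 0, "tz": 0.01, "spin": 7}]'

```text
time_s: 24.73
eef_pos: [527.0, 165.4, 187.7]
ee_rot: [0.001, 0.634, 0.773, 0.0]
force: [-1.3, -1.0, 4.4]
opening: 0.155
grip_force: 45.0
```

>>> jog_arm --moves '[{"tx": 0, "ty": 0, "tz": 0.02, "spin": 7}, {"tx": 0, "ty": 0, "tz": 0.01, "spin": 7}, {"tx": 0, "ty": 0, "tz": 0.02, "spin": 7}, {"tx": 0, "ty": 0, "tz": 0.01, "spin": 7}, {"tx": 0, "ty": 0, "tz": 0.02, "spin": 7}, {"tx": 0, "ty": 0, "tz": 0.01, "spin": 7}, {"tx": 0, "ty": 0, "tz": 0.02, "spin": 7}, {"tx": 0, "ty": 0, "tz": 0.01, "spin": 7}]'

```text
time_s: 25.4
eef_pos: [526.2, 165.3, 186.4]
ee_rot: [0.0, 0.923, 0.385, -0.001]
force: [-3.1, -2.1, 6.1]
opening: 0.155
grip_force: 45.0
```

>>> jog_arm --moves '[{"tx": 0, "ty": 0, "tz": 0.01, "spin": 7}, {"tx": 0, "ty": 0, "tz": 0.01, "spin": 4.8}, {"tx": 0, "ty": 0, "tz": 0, "spin": 0}, {"tx": 0, "ty": 0, "tz": 0, "spin": 0}, {"tx": 0, "ty": 0, "tz": 0, "spin": 0}, {"tx": 0, "ty": 0, "tz": 0, "spin": 0}]'

```text
time_s: 25.9
eef_pos: [526.0, 165.5, 186.1]
ee_rot: [0.0, 0.957, 0.291, -0.001]
force: [-3.7, -1.6, 6.6]
opening: 0.155
grip_force: 45.0
```

Run:
```python
from h import *
s=bot.state(); M=T_tool(); print(s["time_s"],s["eef_pos"].round(2),s["force"].round(2),np.array(s["moment"]).round(3),s["joints"].round(2),np.degrees(np.arctan2(M[1,0],M[0,0])))
```

```text
25.9 [525.96 165.47 186.15] [-3.72 -1.62  6.62] [-0.318  0.809  0.077] [ 0.26  0.07  1.93 -0.    1.14  1.24] 33.784967679443625
```

>>> jog_arm --moves '[{"tx": 0, "ty": 0, "tz": -0.1, "spin": -4}, {"tx": 0, "ty": 0, "tz": -0.1, "spin": -3}, {"tx": 0, "ty": 0, "tz": -0.8, "spin": 0}, {"tx": 0, "ty": 0, "tz": -1, "spin": 0}, {"tx": 0, "ty": 0, "tz": -1, "spin": 0}, {"tx": 0, "ty": 0, "tz": -1, "spin": 0}, {"tx": 0, "ty": 0, "tz": 0, "spin": 0}]'

```text
time_s: 26.48
eef_pos: [528.6, 166.3, 229.0]
ee_rot: [0.0, 0.937, 0.348, 0.003]
force: [0.1, -0.0, -0.5]
opening: 0.153
grip_force: 45.0
```

Run:
```python
from h import *
s=bot.state(); print(s["eef_pos"],s["force"]); plan(537.4,332.8,225,86.8,8)
```

```text
[528.55056065 166.26757692 229.0493575 ] [ 0.13913193 -0.03440605 -0.49073084]
yaw0 40.7 8 rows tx ty tz spin:
[np.float64(1.44), np.float64(-1.5), np.float64(0.05), np.float64(-5.76)]
[np.float64(1.59), np.float64(-1.35), np.float64(0.05), np.float64(-5.76)]
[np.float64(1.71), np.float64(-1.19), np.float64(0.05), np.float64(-5.76)]
[np.float64(1.82), np.float64(-1.01), np.float64(0.05), np.float64(-5.76)]
[np.float64(1.92), np.float64(-0.82), np.float64(0.05), np.float64(-5.76)]
[np.float64(1.99), np.float64(-0.62), np.float64(0.05), np.float64(-5.76)]
[np.float64(2.04), np.float64(-0.42), np.float64(0.05), np.float64(-5.76)]
[np.float64(2.07), np.float64(-0.21), np.float64(0.05), np.float64(-5.76)]
```

>>> jog_arm --moves '[{"tx": 1.45, "ty": -1.5, "tz": 0, "spin": -5.8}, {"tx": 1.6, "ty": -1.35, "tz": 0, "spin": -5.8}, {"tx": 1.7, "ty": -1.2, "tz": 0, "spin": -5.8}, {"tx": 1.8, "ty": -1, "tz": 0, "spin": -5.8}, {"tx": 1.9, "ty": -0.8, "tz": 0, "spin": -5.8}, {"tx": 2, "ty": -0.6, "tz": 0, "spin": -5.7}, {"tx": 2.05, "ty": -0.4, "tz": 0, "spin": -5.7}, {"tx": 2.05, "ty": -0.2, "tz": 0, "spin": -5.7}]'

```text
time_s: 27.15
eef_pos: [535.8, 332.8, 225.6]
ee_rot: [0.0, 0.725, 0.689, 0.0]
force: [-0.3, -0.6, -1.4]
opening: 0.15
grip_force: 45.0
```

>>> jog_arm --moves '[{"tx": 0, "ty": 0, "tz": 0, "spin": 0}, {"tx": 0, "ty": 0, "tz": 0, "spin": 0}, {"tx": 0, "ty": 0, "tz": 0, "spin": 0}]'

```text
time_s: 27.4
eef_pos: [535.6, 331.2, 225.2]
ee_rot: [0.0, 0.727, 0.687, -0.0]
force: [-0.6, 0.3, -2.0]
opening: 0.153
grip_force: 45.0
```

Run:
```python
from h import *
c=cap("wrist"); s=bot.state(); print(s["eef_pos"].round(1)); plan(537.1,332.5,125,86.8,4)
```

```text
[535.7 330.9 225.3]
yaw0 86.8 4 rows tx ty tz spin:
[np.float64(0.04), np.float64(0.03), np.float64(2.51), np.float64(-0.0)]
[np.float64(0.04), np.float64(0.03), np.float64(2.51), np.float64(-0.0)]
[np.float64(0.04), np.float64(0.03), np.float64(2.51), np.float64(-0.0)]
[np.float64(0.04), np.float64(0.03), np.float64(2.51), np.float64(-0.0)]
```

>>> jog_arm --moves '[{"tx": 0.07, "ty": 0.05, "tz": 2, "spin": 0}, {"tx": 0.07, "ty": 0.05, "tz": 2, "spin": 0}, {"tx": 0, "ty": 0, "tz": 2, "spin": 0}, {"tx": 0, "ty": 0, "tz": 2, "spin": 0}, {"tx": 0, "ty": 0, "tz": 2, "spin": 0}, {"tx": 0, "ty": 0, "tz": 0, "spin": 0}, {"tx": 0, "ty": 0, "tz": 0, "spin": 0}]'

```text
time_s: 28.03
eef_pos: [536.0, 331.5, 124.3]
ee_rot: [-0.0, 0.727, 0.687, -0.002]
force: [1.2, -0.1, -1.4]
opening: 0.159
grip_force: 45.0
```

>>> jog_arm --moves '[{"tx": 0, "ty": 0, "tz": 0.6, "spin": 0}, {"tx": 0, "ty": 0, "tz": 0.6, "spin": 0}, {"tx": 0, "ty": 0, "tz": 0.6, "spin": 0}, {"tx": 0, "ty": 0, "tz": 0.4, "spin": 0}, {"tx": 0, "ty": 0, "tz": 0, "spin": 0}, {"tx": 0, "ty": 0, "tz": 0, "spin": 0}]'

```text
time_s: 28.53
eef_pos: [536.6, 332.9, 103.2]
ee_rot: [-0.0, 0.726, 0.688, -0.0]
force: [-0.2, 0.4, -1.3]
opening: 0.157
grip_force: 45.0
```

>>> jog_arm --moves '[{"tx": 0, "ty": 0, "tz": 0.2, "spin": 0}, {"tx": 0, "ty": 0, "tz": 0.15, "spin": 0}, {"tx": 0, "ty": 0, "tz": 0, "spin": 0}, {"tx": 0, "ty": 0, "tz": 0, "spin": 0}]'

```text
time_s: 28.87
eef_pos: [536.8, 333.0, 99.9]
ee_rot: [-0.0, 0.726, 0.688, -0.0]
force: [-0.3, -0.7, -1.4]
opening: 0.152
grip_force: 45.0
```

>>> jog_arm --moves '[{"tx": 0, "ty": 0, "tz": 0.05, "spin": 0}, {"tx": 0, "ty": 0, "tz": 0, "spin": 0}, {"tx": 0, "ty": 0, "tz": 0, "spin": 0}]'

```text
time_s: 29.12
eef_pos: [536.9, 333.0, 99.5]
ee_rot: [0.0, 0.726, 0.688, 0.0]
force: [-0.8, -0.0, -2.2]
opening: 0.156
grip_force: 45.0
```

>>> jog_arm --moves '[{"tx": 0, "ty": 0, "tz": 0.05, "spin": 0}, {"tx": 0, "ty": 0, "tz": 0, "spin": 0}, {"tx": 0, "ty": 0, "tz": 0, "spin": 0}, {"tx": 0, "ty": 0, "tz": -2, "spin": 0}, {"tx": 0, "ty": 0, "tz": -3, "spin": 0}, {"tx": 0, "ty": 0, "tz": -3, "spin": 0}, {"tx": 0, "ty": 0, "tz": -2.5, "spin": 0}, {"tx": 0, "ty": 0, "tz": 0, "spin": 0}]' --grip 45

```text
time_s: 29.78
eef_pos: [540.4, 335.0, 211.3]
ee_rot: [0.001, 0.726, 0.688, 0.006]
force: [0.8, 1.2, 0.4]
opening: 0.448
grip_force: 0.0
```

Run:
```python
from h import *
for n in ("top","side"):
  c=cap(n)
  for q in ["driver","setting_block","screw_tip"]: print(n,q,spot(q,n,c))
plan(440,171.5,190,-5,13)
```

```text
top driver [(0.65, array([536.8, 330.1,  33.9])), (0.63, array([530.3, 165.5, 120.9]))]
top setting_block [(0.58, array([494.1, 167.5,  48.1]))]
top screw_tip [(0.26, array([423.1, 334.7,  23.7]))]
side driver []
side setting_block [(0.65, array([497.2, 168. ,  45.8]))]
side screw_tip [(0.67, array([527.6, 166. ,  71.5]))]
yaw0 86.9 13 rows tx ty tz spin:
[np.float64(-1.28), np.float64(-0.67), np.float64(0.09), np.float64(7.07)]
[np.float64(-1.35), np.float64(-0.51), np.float64(0.09), np.float64(7.07)]
[np.float64(-1.4), np.float64(-0.34), np.float64(0.09), np.float64(7.07)]
[np.float64(-1.43), np.float64(-0.16), np.float64(0.09), np.float64(7.07)]
[np.float64(-1.44), np.float64(0.02), np.float64(0.09), np.float64(7.07)]
[np.float64(-1.43), np.float64(0.19), np.float64(0.09), np.float64(7.07)]
[np.float64(-1.39), np.float64(0.37), np.float64(0.09), np.float64(7.07)]
[np.float64(-1.34), np.float64(0.54), np.float64(0.09), np.float64(7.07)]
[np.float64(-1.26), np.float64(0.7), np.float64(0.09), np.float64(7.07)]
[np.float64(-1.17), np.float64(0.85), np.float64(0.09), np.float64(7.07)]
[np.float64(-1.05), np.float64(0.98), np.float64(0.09), np.float64(7.07)]
[np.float64(-0.93), np.float64(1.11), np.float64(0.09), np.float64(7.07)]
[np.float64(-0.78), np.float64(1.21), np.float64(0.09), np.float64(7.07)]
```

>>> jog_arm --moves '[{"tx": -1.3, "ty": -0.65, "tz": 0.1, "spin": 7.1}, {"tx": -1.35, "ty": -0.5, "tz": 0.1, "spin": 7.1}, {"tx": -1.4, "ty": -0.35, "tz": 0.1, "spin": 7.1}, {"tx": -1.4, "ty": -0.15, "tz": 0.1, "spin": 7.1}, {"tx": -1.45, "ty": 0, "tz": 0.1, "spin": 7.1}, {"tx": -1.4, "ty": 0.2, "tz": 0.1, "spin": 7.1}, {"tx": -1.4, "ty": 0.35, "tz": 0.1, "spin": 7.1}, {"tx": -1.35, "ty": 0.55, "tz": 0.1, "spin": 7.1}]'

```text
time_s: 30.85
eef_pos: [477.0, 233.5, 194.8]
ee_rot: [0.0, 0.967, 0.257, -0.001]
force: [0.3, 0.2, 1.1]
opening: 0.45
grip_force: 0.0
```

>>> jog_arm --moves '[{"tx": -1.25, "ty": 0.7, "tz": 0, "spin": 7}, {"tx": -1.15, "ty": 0.85, "tz": 0, "spin": 7}, {"tx": -1.05, "ty": 1, "tz": 0, "spin": 7}, {"tx": -0.9, "ty": 1.1, "tz": 0, "spin": 7}, {"tx": -0.8, "ty": 1.2, "tz": 0, "spin": 7}, {"tx": 0, "ty": 0, "tz": 0, "spin": 0}, {"tx": 0, "ty": 0, "tz": 0, "spin": 0}]'

```text
time_s: 31.43
eef_pos: [440.9, 172.1, 195.3]
ee_rot: [-0.0, 0.999, -0.042, -0.0]
force: [0.3, 0.5, 0.3]
opening: 0.445
grip_force: 0.0
```

Run:
```python
from h import *
c=cap("wrist"); s=bot.state(); print(s["time_s"],s["eef_pos"].round(1)); np.save("E8.npy",c["E"]); save(c,"w8.png")
print(spot("setting_block","wrist",c),rect("setting_block","wrist",c,78),spot("stop_screw","wrist",c))
plan(467,169.5,140,-5)
```

```text
31.4833 [441.4 172.6 195.6]
[(0.96, array([493.6, 171.3,  47.1]))] (0.94, [473.3, 169.0, 56.6, 36.0, -4.9]) [(0.91, array([528.1, 166.9, 126.2]))]
yaw0 -4.8 2 rows tx ty tz spin:
[np.float64(1.28), np.float64(0.07), np.float64(2.79), np.float64(0.09)]
[np.float64(1.28), np.float64(0.07), np.float64(2.79), np.float64(0.09)]
```

>>> jog_arm --moves '[{"tx": 1.3, "ty": 0.06, "tz": 2, "spin": 0}, {"tx": 1.25, "ty": 0.06, "tz": 2.5, "spin": 0}, {"tx": 0, "ty": 0, "tz": 3, "spin": 0}, {"tx": 0, "ty": 0, "tz": 2.5, "spin": 0}, {"tx": 0, "ty": 0, "tz": 1.1, "spin": 0}, {"tx": 0, "ty": 0, "tz": 0, "spin": 0}, {"tx": 0, "ty": 0, "tz": 0, "spin": 0}]'

```text
time_s: 32.22
eef_pos: [466.6, 169.3, 84.8]
ee_rot: [0.0, 0.999, -0.043, -0.001]
force: [0.5, 0.2, 1.1]
opening: 0.45
grip_force: 0.0
```

>>> jog_arm --moves '[{"tx": 0, "ty": 0, "tz": 0, "spin": 0}, {"tx": 0, "ty": 0, "tz": 0, "spin": 0}, {"tx": 0, "ty": 0, "tz": 0, "spin": 0}, {"tx": 0, "ty": 0, "tz": 0, "spin": 0}, {"tx": 0, "ty": 0, "tz": 0, "spin": 0}, {"tx": 0, "ty": 0, "tz": 0, "spin": 0}]' --grip 0 --force 30

```text
time_s: 32.72
eef_pos: [467.6, 169.5, 86.4]
ee_rot: [-0.0, 0.999, -0.043, 0.001]
force: [-1.4, -0.1, 6.2]
opening: 0.179
grip_force: 30.0
```

>>> jog_arm --moves '[{"tx": 0, "ty": 0, "tz": -0.05, "spin": 0}, {"tx": -0.15, "ty": 0, "tz": 0, "spin": 0}, {"tx": -0.15, "ty": 0, "tz": 0, "spin": 0}, {"tx": -0.15, "ty": 0, "tz": 0, "spin": 0}, {"tx": -0.15, "ty": 0, "tz": 0, "spin": 0}, {"tx": -0.15, "ty": 0, "tz": 0, "spin": 0}, {"tx": -0.15, "ty": 0, "tz": 0, "spin": 0}]'

```text
time_s: 33.3
eef_pos: [460.1, 170.0, 86.4]
ee_rot: [-0.0, 0.999, -0.043, 0.003]
force: [5.5, -0.5, -0.1]
opening: 0.176
grip_force: 30.0
```

Run:
```python
from h import *
s=bot.state(); print(s["time_s"],s["eef_pos"].round(2),s["force"].round(2),s["opening"])
```

```text
33.3 [460.06 170.    86.38] [ 5.54 -0.45 -0.14] 0.1756106736726932
```

>>> jog_arm --moves '[{"tx": -0.2, "ty": 0, "tz": 0, "spin": 0}, {"tx": -0.2, "ty": 0, "tz": 0, "spin": 0}, {"tx": -0.2, "ty": 0, "tz": 0, "spin": 0}, {"tx": -0.2, "ty": 0, "tz": 0, "spin": 0}, {"tx": -0.2, "ty": 0, "tz": 0, "spin": 0}, {"tx": -0.2, "ty": 0, "tz": 0, "spin": 0}, {"tx": -0.2, "ty": 0, "tz": 0, "spin": 0}, {"tx": -0.2, "ty": 0, "tz": 0, "spin": 0}]'

```text
time_s: 33.97
eef_pos: [444.0, 171.3, 86.4]
ee_rot: [-0.0, 0.999, -0.043, 0.003]
force: [6.0, -0.3, -0.3]
opening: 0.181
grip_force: 30.0
```

>>> jog_arm --moves '[{"tx": -0.3, "ty": 0, "tz": 0, "spin": 0}, {"tx": -0.3, "ty": 0, "tz": 0, "spin": 0}, {"tx": -0.3, "ty": 0, "tz": 0, "spin": 0}, {"tx": -0.3, "ty": 0, "tz": 0, "spin": 0}, {"tx": -0.3, "ty": 0, "tz": 0, "spin": 0}, {"tx": -0.3, "ty": 0, "tz": 0, "spin": 0}, {"tx": -0.3, "ty": 0, "tz": 0, "spin": 0}, {"tx": -0.3, "ty": 0, "tz": 0, "spin": 0}]'

```text
time_s: 34.63
eef_pos: [418.9, 173.6, 86.4]
ee_rot: [-0.0, 0.999, -0.043, 0.001]
force: [7.7, -1.5, 6.0]
opening: 0.179
grip_force: 30.0
```

>>> jog_arm --moves '[{"tx": 0, "ty": 0, "tz": -1.5, "spin": 0}, {"tx": 0, "ty": 0, "tz": -3, "spin": 0}, {"tx": -0.8, "ty": -3.2, "tz": 0, "spin": 0}, {"tx": -0.8, "ty": -3.2, "tz": 0, "spin": 0}, {"tx": -0.8, "ty": -3.2, "tz": 0, "spin": 0}, {"tx": -0.8, "ty": -3.2, "tz": 0, "spin": 0}, {"tx": -0.8, "ty": -3.2, "tz": 0, "spin": 0}, {"tx": 0, "ty": 0, "tz": 0, "spin": 0}]'

```text
time_s: 35.3
eef_pos: [388.8, 339.6, 128.8]
ee_rot: [-0.0, 0.999, -0.041, -0.002]
force: [0.6, 1.0, -3.1]
opening: 0.177
grip_force: 30.0
```

>>> jog_arm --moves '[{"tx": 0, "ty": 0, "tz": 2, "spin": 0}, {"tx": 0, "ty": 0, "tz": 2, "spin": 0}, {"tx": 0, "ty": 0, "tz": 1.5, "spin": 0}, {"tx": 0, "ty": 0, "tz": 0.5, "spin": 0}, {"tx": 0, "ty": 0, "tz": 0, "spin": 0}, {"tx": 0, "ty": 0, "tz": 0, "spin": 0}]'

```text
time_s: 35.8
eef_pos: [390.6, 335.2, 69.6]
ee_rot: [0.001, 0.999, -0.043, -0.001]
force: [-0.1, 0.2, -2.7]
opening: 0.178
grip_force: 30.0
```

>>> jog_arm --moves '[{"tx": 0, "ty": 0, "tz": 0.3, "spin": 0}, {"tx": 0, "ty": 0, "tz": 0.2, "spin": 0}, {"tx": 0, "ty": 0, "tz": 0, "spin": 0}, {"tx": 0, "ty": 0, "tz": 0, "spin": 0}]'

```text
time_s: 36.13
eef_pos: [392.0, 336.2, 65.9]
ee_rot: [-0.0, 0.999, -0.043, 0.0]
force: [0.1, 0.7, -2.1]
opening: 0.178
grip_force: 30.0
```

>>> jog_arm --moves '[{"tx": 0, "ty": 0, "tz": 0.15, "spin": 0}, {"tx": 0, "ty": 0, "tz": 0.05, "spin": 0}, {"tx": 0, "ty": 0, "tz": 0, "spin": 0}, {"tx": 0, "ty": 0, "tz": 0, "spin": 0}]'

```text
time_s: 36.47
eef_pos: [391.7, 336.1, 63.4]
ee_rot: [-0.0, 0.999, -0.043, 0.0]
force: [-0.6, -0.6, -2.7]
opening: 0.178
grip_force: 30.0
```

>>> jog_arm --moves '[{"tx": 0, "ty": 0, "tz": 0.1, "spin": 0}, {"tx": 0, "ty": 0, "tz": 0.03, "spin": 0}, {"tx": 0, "ty": 0, "tz": 0, "spin": 0}, {"tx": 0, "ty": 0, "tz": 0, "spin": 0}]'

```text
time_s: 36.8
eef_pos: [391.8, 336.3, 62.5]
ee_rot: [-0.0, 0.999, -0.043, 0.0]
force: [-2.0, 1.0, 2.3]
opening: 0.18
grip_force: 30.0
```

>>> jog_arm --moves '[{"tx": 0, "ty": 0, "tz": 0, "spin": 0}, {"tx": 0, "ty": 0, "tz": 0, "spin": 0}, {"tx": 0, "ty": 0, "tz": -2, "spin": 0}, {"tx": 0, "ty": 0, "tz": -3.5, "spin": 0}, {"tx": 0, "ty": 0, "tz": -4, "spin": 0}, {"tx": 0, "ty": 0, "tz": -4, "spin": 0}, {"tx": 0, "ty": 0, "tz": -4, "spin": 0}, {"tx": 0, "ty": 0, "tz": 0, "spin": 0}]' --grip 45

```text
time_s: 37.47
eef_pos: [396.1, 339.4, 247.1]
ee_rot: [-0.005, 0.999, -0.043, 0.006]
force: [-0.1, 2.0, 0.8]
opening: 0.454
grip_force: 0.0
```

Run:
```python
from h import *
c=cap("wrist"); s=bot.state(); print(s["time_s"],s["eef_pos"].round(1)); save(c,"w9.png"); np.save("E9.npy",c["E"])
for q in ("setting_block","block_place","driver","driver_rest"): print(q,spot(q,"wrist",c))
print(rect("setting_block","wrist",c,54))
M=T_tool(); go(M[:3,3],-4.9,480,-150,260,-38)
```

```text
37.5167 [394.8 338.4 243.3]
setting_block [(0.88, array([417.7, 335.6,  26.4]))]
block_place []
driver [(0.71, array([540.4, 330.6,  34.8]))]
driver_rest [(0.89, array([533.2, 326.5,  38.7]))]
(0.93, [420.3, 333.5, 102.1, 37.3, -4.8])
yaw0 -4.9 13 rows tx ty tz spin:
[np.float64(1.0), np.float64(3.66), np.float64(-0.19), 2.55]
[np.float64(1.17), np.float64(3.61), np.float64(-0.19), 2.55]
[np.float64(1.32), np.float64(3.56), np.float64(-0.19), 2.55]
[np.float64(1.48), np.float64(3.49), np.float64(-0.19), 2.55]
[np.float64(1.64), np.float64(3.42), np.float64(-0.19), 2.55]
[np.float64(1.79), np.float64(3.35), np.float64(-0.19), 2.55]
[np.float64(1.93), np.float64(3.27), np.float64(-0.19), 2.55]
[np.float64(2.08), np.float64(3.18), np.float64(-0.19), 2.55]
[np.float64(2.22), np.float64(3.08), np.float64(-0.19), 2.55]
[np.float64(2.35), np.float64(2.98), np.float64(-0.19), 2.55]
[np.float64(2.48), np.float64(2.87), np.float64(-0.19), 2.55]
[np.float64(2.61), np.float64(2.76), np.float64(-0.19), 2.55]
[np.float64(2.73), np.float64(2.64), np.float64(-0.19), 2.55]
```

>>> jog_arm --moves '[{"tx": 1, "ty": 3.65, "tz": -0.2, "spin": 2.5}, {"tx": 1.2, "ty": 3.6, "tz": -0.2, "spin": 2.5}, {"tx": 1.3, "ty": 3.55, "tz": -0.2, "spin": 2.5}, {"tx": 1.5, "ty": 3.5, "tz": -0.2, "spin": 2.5}, {"tx": 1.65, "ty": 3.4, "tz": -0.2, "spin": 2.5}, {"tx": 1.8, "ty": 3.35, "tz": -0.2, "spin": 2.5}, {"tx": 1.9, "ty": 3.3, "tz": -0.2, "spin": 2.5}, {"tx": 2.1, "ty": 3.2, "tz": -0.2, "spin": 2.5}]' --grip 0

```text
time_s: 38.43
eef_pos: [446.5, 35.7, 251.2]
ee_rot: [0.0, 0.976, -0.217, -0.002]
force: [0.6, 0.0, -0.3]
opening: 0.007
grip_force: 0.0
```

>>> jog_arm --moves '[{"tx": 2.2, "ty": 3.1, "tz": 0, "spin": 2.5}, {"tx": 2.35, "ty": 3, "tz": 0, "spin": 2.5}, {"tx": 2.5, "ty": 2.9, "tz": 0, "spin": 2.5}, {"tx": 2.6, "ty": 2.75, "tz": 0, "spin": 2.5}, {"tx": 2.7, "ty": 2.65, "tz": 0, "spin": 2.5}, {"tx": 0, "ty": 0, "tz": 0, "spin": 0}]'

```text
time_s: 38.93
eef_pos: [482.8, -154.7, 251.0]
ee_rot: [0.001, 0.946, -0.324, -0.001]
force: [-0.4, 0.4, -0.6]
opening: 0.006
grip_force: 0.0
```

Run:
```python
from h import *
s=bot.state(); print(s["time_s"],s["eef_pos"].round(1),s["joints"].round(2))
plan(420,-305,200,-38.5,6)
```

```text
38.9333 [ 482.8 -154.7  251. ] [-0.36 -0.06  1.94 -0.    1.27  1.87]
yaw0 -37.8 6 rows tx ty tz spin:
[np.float64(0.71), np.float64(2.62), np.float64(0.85), np.float64(0.12)]
[np.float64(0.71), np.float64(2.62), np.float64(0.85), np.float64(0.12)]
[np.float64(0.72), np.float64(2.62), np.float64(0.85), np.float64(0.12)]
[np.float64(0.72), np.float64(2.62), np.float64(0.85), np.float64(0.12)]
[np.float64(0.73), np.float64(2.61), np.float64(0.85), np.float64(0.12)]
[np.float64(0.73), np.float64(2.61), np.float64(0.85), np.float64(0.12)]
```

>>> jog_arm --moves '[{"tx": 0.7, "ty": 2.6, "tz": 0.85, "spin": 0}, {"tx": 0.7, "ty": 2.6, "tz": 0.85, "spin": 0}, {"tx": 0.7, "ty": 2.6, "tz": 0.85, "spin": 0}, {"tx": 0.75, "ty": 2.6, "tz": 0.85, "spin": 0}, {"tx": 0.75, "ty": 2.6, "tz": 0.85, "spin": 0}, {"tx": 0.75, "ty": 2.6, "tz": 0.85, "spin": 0}, {"tx": 0, "ty": 0, "tz": 0, "spin": 0}, {"tx": 0, "ty": 0, "tz": 0, "spin": 0}]'

```text
time_s: 39.6
eef_pos: [421.2, -299.1, 199.7]
ee_rot: [-0.001, 0.947, -0.322, -0.002]
force: [0.3, 0.6, 0.5]
opening: 0.008
grip_force: 0.0
```

Run:
```python
from h import *
c=cap("wrist"); s=bot.state(); print(s["time_s"],s["eef_pos"].round(1),s["joints"].round(2)); save(c,"w10.png"); np.save("E10.npy",c["E"])
for q in ("slab","die_1"):
  print(q,spot(q,"wrist",c)); 
  r=cut_out(q,"wrist"); print([(round(d["confidence"],2),int(np.sum(d["pixels"]))) for d in r])
print(rect("die_1","wrist",c,33),rect("slab","wrist",c,30))
# own: yellow pixels
hsv=cv2.cvtColor(np.array(c["pixels"]),cv2.COLOR_RGB2HSV); m=((abs(hsv[...,0].astype(int)-25)<8)&(hsv[...,1]>120)&(hsv[...,2]>120)).astype(np.uint8)
m=cv2.morphologyEx(m,cv2.MORPH_CLOSE,np.ones((9,9),np.uint8))
n,l,st,ce=cv2.connectedComponentsWithStats(m)
for i in np.argsort(-st[1:,4])[:4]+1:
    ys,xs=np.nonzero(l==i); P=np.array([px2w(c,u,v,33)[:2] for u,v in zip(xs,ys)],np.float32); print(st[i],cv2.minAreaRect(P))
```

```text
39.65 [ 422.  -298.7  200.5] [-0.66 -0.01  1.98  0.    1.17  1.56]
slab []
[(0.96, 45671)]
die_1 [(0.88, array([ 447.4, -336.5,   26.9]))]
[(0.98, 5995)]
(0.98, [453.4, -337.0, 80.0, 38.0, -39.8]) (0.96, [454.6, -333.2, 178.9, 148.9, 51.6])
[ 475  291  165   88 6436] ((213.12832641601562, -384.6134948730469), (134.8212890625, 85.40412902832031), 61.72193145751953)
[ 312   90   56  113 4393] ((453.262451171875, -336.499755859375), (36.66851043701172, 78.76111602783203), 50.00823974609375)
[ 508  454  104   26 1311] ((100.0477294921875, -325.42413330078125), (97.96195220947266, 28.686819076538086), 52.40303421020508)
[427 293  39  32 684] ((298.13653564453125, -329.6720275878906), (31.0771484375, 27.552553176879883), 52.39510726928711)
```

View pics/w10.png

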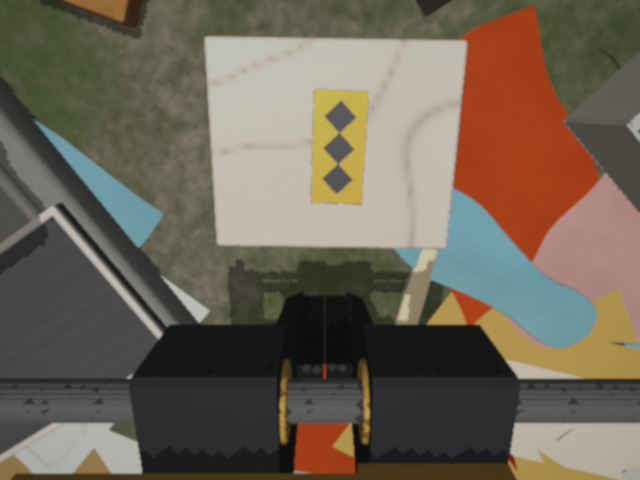

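Run:
```python
from h import *
plan(459.5,-342.1,50,-39.8,5)
from c2 import c as c0
c=dict(c0,E=np.load("E10.npy"))
for u,v in [(415,262),(425,250),(405,320)]: print(px2w(c,u,v,3).round(0))
```

```text
yaw0 -37.3 5 rows tx ty tz spin:
[np.float64(1.1), np.float64(0.25), np.float64(3.05), np.float64(0.49)]
[np.float64(1.1), np.float64(0.24), np.float64(3.05), np.float64(0.49)]
[np.float64(1.1), np.float64(0.23), np.float64(3.05), np.float64(0.49)]
[np.float64(1.11), np.float64(0.22), np.float64(3.05), np.float64(0.49)]
[np.float64(1.11), np.float64(0.21), np.float64(3.05), np.float64(0.49)]
[ 334. -330.    3.]
[ 338. -343.    3.]
[ 294. -292.    3.]
```

>>> jog_arm --moves '[{"tx": 1.1, "ty": 0.25, "tz": 3, "spin": 0.5}, {"tx": 1.1, "ty": 0.25, "tz": 3, "spin": 0.5}, {"tx": 1.1, "ty": 0.2, "tz": 3, "spin": 0.5}, {"tx": 1.1, "ty": 0.2, "tz": 3, "spin": 0.5}, {"tx": 1.1, "ty": 0.2, "tz": 3, "spin": 0.5}, {"tx": 0, "ty": 0, "tz": 0, "spin": 0}, {"tx": 0, "ty": 0, "tz": 0, "spin": 0}, {"tx": 0, "ty": 0, "tz": 0, "spin": 0}]'

```text
time_s: 40.62
eef_pos: [459.6, -342.3, 53.2]
ee_rot: [0.0, 0.94, -0.341, 0.0]
force: [0.2, -0.6, 0.8]
opening: 0.004
grip_force: 0.0
```

Run:
```python
from h import *
c=cap("wrist"); s=bot.state(); print(s["time_s"],s["eef_pos"].round(1),s["force"].round(2)); plan(459.5,-342.1,36,-39.8,2)
```

```text
40.6667 [ 460.1 -342.8   54.1] [ 0.28  0.22 -0.03]
yaw0 -39.9 2 rows tx ty tz spin:
[np.float64(-0.05), np.float64(-0.01), np.float64(0.91), np.float64(-0.04)]
[np.float64(-0.05), np.float64(-0.01), np.float64(0.91), np.float64(-0.04)]
```

>>> jog_arm --moves '[{"tx": 0, "ty": 0, "tz": 0.9, "spin": 0}, {"tx": 0, "ty": 0, "tz": 0.9, "spin": 0}, {"tx": 0, "ty": 0, "tz": 0, "spin": 0}, {"tx": 0, "ty": 0, "tz": 0, "spin": 0}, {"tx": 0, "ty": 0, "tz": 0, "spin": 0}]'

```text
time_s: 41.08
eef_pos: [458.9, -342.3, 34.2]
ee_rot: [-0.0, 0.94, -0.341, -0.0]
force: [-0.6, 0.3, 1.0]
opening: 0.005
grip_force: 0.0
```

>>> jog_arm --moves '[{"tx": 0, "ty": 0, "tz": 0.1, "spin": 0}, {"tx": 0, "ty": 0, "tz": 0.1, "spin": 0}, {"tx": 0, "ty": 0, "tz": 0, "spin": 0}, {"tx": 0, "ty": 0, "tz": 0, "spin": 0}]'

```text
time_s: 41.42
eef_pos: [459.7, -343.0, 33.4]
ee_rot: [0.0, 0.94, -0.341, 0.001]
force: [-0.8, 0.5, 5.7]
opening: 0.005
grip_force: 2.9
```

>>> jog_arm --moves '[{"tx": 0, "ty": 0, "tz": 0.1, "spin": 0}, {"tx": 0, "ty": 0, "tz": 0, "spin": 0}, {"tx": 0, "ty": 0, "tz": 0, "spin": 0}]'

```text
time_s: 41.67
eef_pos: [460.3, -343.5, 33.4]
ee_rot: [0.0, 0.94, -0.341, 0.001]
force: [-2.9, 2.0, 10.2]
opening: 0.004
grip_force: 5.2
```

>>> jog_arm --moves '[{"tx": -0.2, "ty": 0, "tz": 0, "spin": 0}, {"tx": -0.4, "ty": 0, "tz": 0, "spin": 0}, {"tx": -0.4, "ty": 0, "tz": 0, "spin": 0}, {"tx": -0.4, "ty": 0, "tz": 0, "spin": 0}, {"tx": -0.4, "ty": 0, "tz": 0, "spin": 0}, {"tx": -0.4, "ty": 0, "tz": 0, "spin": 0}, {"tx": -0.4, "ty": 0, "tz": 0, "spin": 0}, {"tx": -0.4, "ty": 0, "tz": 0, "spin": 0}]'

```text
time_s: 42.33
eef_pos: [438.3, -325.1, 33.4]
ee_rot: [0.001, 0.94, -0.341, 0.003]
force: [2.3, -1.4, 6.7]
opening: 0.006
grip_force: 3.3
```

>>> jog_arm --moves '[{"tx": -0.4, "ty": 0, "tz": 0, "spin": 0}, {"tx": -0.4, "ty": 0, "tz": 0, "spin": 0}, {"tx": -0.4, "ty": 0, "tz": 0, "spin": 0}, {"tx": -0.4, "ty": 0, "tz": 0, "spin": 0}, {"tx": -0.4, "ty": 0, "tz": 0, "spin": 0}, {"tx": 0, "ty": 0, "tz": 0, "spin": 0}, {"tx": 0, "ty": 0, "tz": 0, "spin": 0}]'

```text
time_s: 42.92
eef_pos: [422.5, -311.8, 33.4]
ee_rot: [0.001, 0.94, -0.341, 0.002]
force: [0.2, 0.4, 10.3]
opening: 0.001
grip_force: 4.5
```

Run:
```python
from h import *
s=bot.state(); print(s["time_s"],s["eef_pos"].round(1),s["force"].round(2))
for n in ("wrist","top","side"):
  c=cap(n); print(n,spot("die_3",n,c),rect("die_3",n,c,33))
```

```text
42.9167 [ 422.5 -311.8   33.4] [ 0.2   0.35 10.33]
wrist [(0.86, array([ 411.1, -307. ,   26.7]))] (0.85, [428.3, -315.6, 50.7, 38.7, -39.6])
top [] None
side [(0.49, array([ 414.2, -308.6,   27.8]))] (0.5, [431.0, -317.6, 41.3, 35.8, -41.6])
```

>>> jog_arm --moves '[{"tx": -0.3, "ty": 0, "tz": 0, "spin": 0}, {"tx": -0.4, "ty": 0, "tz": 0, "spin": 0}, {"tx": -0.4, "ty": 0, "tz": 0, "spin": 0}, {"tx": -0.4, "ty": 0, "tz": 0, "spin": 0}, {"tx": -0.3, "ty": 0, "tz": 0, "spin": 0}, {"tx": 0, "ty": 0, "tz": 0, "spin": 0}, {"tx": 0, "ty": 0, "tz": 0, "spin": 0}]'

```text
time_s: 43.95
eef_pos: [408.8, -300.4, 33.4]
ee_rot: [0.001, 0.94, -0.341, 0.002]
force: [-0.4, 0.2, 8.3]
opening: 0.001
grip_force: 4.5
```

>>> jog_arm --moves '[{"tx": 0, "ty": 0, "tz": -0.3, "spin": 0}, {"tx": 0, "ty": 0, "tz": -2, "spin": 0}, {"tx": -2, "ty": 0, "tz": -3, "spin": 0}, {"tx": -2, "ty": 0, "tz": -3, "spin": 0}, {"tx": -1, "ty": 0, "tz": -1, "spin": 0}, {"tx": 0, "ty": 0, "tz": 0, "spin": 0}, {"tx": 0, "ty": 0, "tz": 0, "spin": 0}]' --grip 70

```text
time_s: 44.53
eef_pos: [368.8, -266.9, 124.7]
ee_rot: [0.0, 0.94, -0.341, 0.001]
force: [-1.1, 0.0, -0.4]
opening: 0.512
grip_force: 0.0
```

Run:
```python
from h import *
c=cap("wrist"); s=bot.state(); print(s["time_s"],s["eef_pos"].round(1),s["force"].round(2))
print(spot("die_3","wrist",c),rect("die_3","wrist",c,33),rect("slab","wrist",c,30)); save(c,"w11.png")
cf,m=mask("die_3","wrist"); ys,xs=np.nonzero(m); print(xs.min(),xs.max(),ys.min(),ys.max())
c=cap("side"); print(spot("die_3","side",c),rect("die_3","side",c,33))
```

```text
44.5833 [ 368.6 -266.7  123.8] [ 0.07 -0.24  0.21]
[(0.84, array([ 398.7, -295.8,   28.8]))] (0.63, [403.0, -294.5, 79.6, 38.3, -39.7]) (0.76, [434.1, -317.1, 178.4, 97.6, 51.5])
287 358 94 238
[(0.63, array([ 403.4, -294.7,   30. ]))] (0.85, [402.6, -294.6, 81.2, 39.8, -38.8])
```

>>> jog_arm --moves '[{"tx": 1.1, "ty": -0.05, "tz": 2, "spin": 0}, {"tx": 1.05, "ty": 0, "tz": 2, "spin": 0}, {"tx": 0, "ty": 0, "tz": 2, "spin": 0}, {"tx": 0, "ty": 0, "tz": 1.5, "spin": 0}, {"tx": 0, "ty": 0, "tz": 0, "spin": 0}, {"tx": 0, "ty": 0, "tz": 0, "spin": 0}, {"tx": 0, "ty": 0, "tz": 0, "spin": 0}]'

```text
time_s: 45.52
eef_pos: [385.7, -280.4, 49.6]
ee_rot: [0.0, 0.94, -0.341, 0.0]
force: [0.1, 0.2, 0.7]
opening: 0.698
grip_force: 0.0
```

Run:
```python
from h import *
c=cap("wrist"); s=bot.state(); print(s["time_s"],s["eef_pos"].round(1),s["force"].round(2)); print(rect("die_3","wrist",c,33))
plan(385.5,-280.1,26.5,-39.7,2)
```

```text
45.5667 [ 386.1 -280.7   50.1] [0.   1.13 0.64]
(0.91, [403.1, -294.6, 79.9, 38.0, -39.9])
yaw0 -39.9 2 rows tx ty tz spin:
[np.float64(-0.05), np.float64(-0.01), np.float64(1.19), np.float64(-0.11)]
[np.float64(-0.05), np.float64(-0.01), np.float64(1.19), np.float64(-0.11)]
```

>>> jog_arm --moves '[{"tx": -0.05, "ty": 0, "tz": 1, "spin": 0}, {"tx": 0, "ty": 0, "tz": 1, "spin": 0}, {"tx": 0, "ty": 0, "tz": 0.35, "spin": 0}, {"tx": 0, "ty": 0, "tz": 0, "spin": 0}, {"tx": 0, "ty": 0, "tz": 0, "spin": 0}, {"tx": 0, "ty": 0, "tz": 0, "spin": 0}]'

```text
time_s: 46.12
eef_pos: [384.9, -279.7, 25.5]
ee_rot: [-0.0, 0.94, -0.341, -0.0]
force: [0.7, 0.6, 1.2]
opening: 0.701
grip_force: 0.0
```

>>> jog_arm --moves '[{"tx": 0, "ty": 0, "tz": 0, "spin": 0}, {"tx": 0, "ty": 0, "tz": 0, "spin": 0}, {"tx": 0, "ty": 0, "tz": 0, "spin": 0}, {"tx": 0, "ty": 0, "tz": 0, "spin": 0}, {"tx": 0, "ty": 0, "tz": 0, "spin": 0}, {"tx": 0, "ty": 0, "tz": 0, "spin": 0}]' --grip 20 --force 35

```text
time_s: 46.62
eef_pos: [385.1, -279.9, 25.8]
ee_rot: [0.0, 0.94, -0.341, 0.0]
force: [-0.2, -0.9, 0.5]
opening: 0.414
grip_force: 35.0
```

>>> jog_arm --moves '[{"tx": 0, "ty": 0, "tz": -0.3, "spin": 0}, {"tx": 0, "ty": 0, "tz": -0.6, "spin": 0}, {"tx": 0, "ty": 0, "tz": -1.5, "spin": 0}, {"tx": 0, "ty": 0, "tz": -2, "spin": 0}, {"tx": 0, "ty": 0, "tz": -2.5, "spin": 0}, {"tx": 0, "ty": 0, "tz": -2.5, "spin": 0}, {"tx": 0, "ty": 0, "tz": 0, "spin": 0}, {"tx": 0, "ty": 0, "tz": 0, "spin": 0}]'

```text
time_s: 47.28
eef_pos: [386.2, -280.8, 121.6]
ee_rot: [0.001, 0.94, -0.341, 0.002]
force: [-0.4, -0.7, -1.2]
opening: 0.416
grip_force: 35.0
```

Run:
```python
from h import *
c=cap("wrist"); s=bot.state(); z=s["eef_pos"][2]+7; print(s["time_s"],s["eef_pos"].round(1),s["force"].round(2),s["opening"])
print(spot("die_3","wrist",c),rect("die_3","wrist",c,z)); save(c,"w12.png")
M=T_tool(); print((np.linalg.inv(M)@np.append(spot("die_3","wrist",c)[0][1],1)).round(1))
plan(470,-30,130,-4.9)
```

```text
47.3333 [ 385.1 -279.8  120. ] [-0.03 -0.25 -0.71] 0.41301135563824776
[(0.86, array([ 401.6, -294.8,  123.1]))] (0.77, [403.3, -295.1, 82.0, 39.1, -39.3])
[23.7  0.8 -4.8  1. ]
yaw0 -39.9 7 rows tx ty tz spin:
[np.float64(-1.34), np.float64(-3.52), np.float64(-0.17), np.float64(-5.0)]
[np.float64(-1.03), np.float64(-3.62), np.float64(-0.17), np.float64(-5.0)]
[np.float64(-0.71), np.float64(-3.7), np.float64(-0.17), np.float64(-5.0)]
[np.float64(-0.38), np.float64(-3.74), np.float64(-0.17), np.float64(-5.0)]
[np.float64(-0.05), np.float64(-3.76), np.float64(-0.17), np.float64(-5.0)]
[np.float64(0.27), np.float64(-3.75), np.float64(-0.17), np.float64(-5.0)]
[np.float64(0.6), np.float64(-3.71), np.float64(-0.17), np.float64(-5.0)]
```

>>> jog_arm --moves '[{"tx": -1.3, "ty": -3.5, "tz": -0.2, "spin": -5}, {"tx": -1, "ty": -3.6, "tz": -0.2, "spin": -5}, {"tx": -0.7, "ty": -3.7, "tz": -0.2, "spin": -5}, {"tx": -0.4, "ty": -3.75, "tz": -0.2, "spin": -5}, {"tx": 0, "ty": -3.75, "tz": -0.2, "spin": -5}, {"tx": 0.3, "ty": -3.75, "tz": 0, "spin": -5}, {"tx": 0.6, "ty": -3.7, "tz": 0, "spin": -5}, {"tx": 0, "ty": 0, "tz": 0, "spin": 0}]'

```text
time_s: 48.15
eef_pos: [472.8, -26.7, 128.6]
ee_rot: [-0.001, 0.999, -0.039, -0.0]
force: [-1.1, -0.1, -1.5]
opening: 0.418
grip_force: 35.0
```

Run:
```python
from h import *
c=cap("wrist"); s=bot.state(); print(s["time_s"],s["eef_pos"].round(1),s["force"].round(2),s["opening"])
print(rect("die_3","wrist",c,s["eef_pos"][2]+7)); 
plan(461,-9.5,70,-4.9,3)
```

```text
48.2 [471.8 -29.1 128.3] [-0.2   0.21 -1.39] 0.4186826507112661
None
yaw0 -4.7 3 rows tx ty tz spin:
[np.float64(-0.4), np.float64(-0.67), np.float64(1.94), np.float64(0.05)]
[np.float64(-0.4), np.float64(-0.67), np.float64(1.94), np.float64(0.05)]
[np.float64(-0.4), np.float64(-0.67), np.float64(1.94), np.float64(0.05)]
```

>>> jog_arm --moves '[{"tx": -0.4, "ty": -0.65, "tz": 1.95, "spin": 0}, {"tx": -0.4, "ty": -0.65, "tz": 1.95, "spin": 0}, {"tx": -0.4, "ty": -0.65, "tz": 1.95, "spin": 0}, {"tx": 0, "ty": 0, "tz": 0.8, "spin": 0}, {"tx": 0, "ty": 0, "tz": 0.6, "spin": 0}, {"tx": 0, "ty": 0, "tz": 0, "spin": 0}, {"tx": 0, "ty": 0, "tz": 0, "spin": 0}, {"tx": 0, "ty": 0, "tz": 0, "spin": 0}]'

```text
time_s: 48.92
eef_pos: [462.9, -12.3, 58.1]
ee_rot: [0.0, 0.999, -0.043, 0.001]
force: [-0.4, 0.8, -1.0]
opening: 0.415
grip_force: 35.0
```

Run:
```python
from h import *
c=cap("wrist"); s=bot.state(); print(s["time_s"],s["eef_pos"].round(1),s["force"].round(2),s["opening"])
print(rect("die_3","wrist",c,s["eef_pos"][2]+7),spot("bed","wrist",c)); save(c,"w13.png")
```

```text
48.9667 [463.  -12.1  58.3] [ 0.57  0.2  -0.35] 0.4125305066891242
(0.71, [485.8, -14.4, 81.1, 38.7, -4.6]) []
```

>>> jog_arm --moves '[{"tx": 0, "ty": 0, "tz": 0.4, "spin": 0}, {"tx": 0, "ty": 0, "tz": 0.3, "spin": 0}, {"tx": 0, "ty": 0, "tz": 0.1, "spin": 0}, {"tx": 0, "ty": 0, "tz": 0, "spin": 0}, {"tx": 0, "ty": 0, "tz": 0, "spin": 0}, {"tx": 0, "ty": 0, "tz": 0, "spin": 0}]'

```text
time_s: 49.57
eef_pos: [461.7, -11.5, 49.0]
ee_rot: [0.0, 0.999, -0.043, -0.0]
force: [0.2, 0.3, -1.2]
opening: 0.419
grip_force: 35.0
```

>>> jog_arm --moves '[{"tx": 0, "ty": 0, "tz": 0.1, "spin": 0}, {"tx": 0, "ty": 0, "tz": 0, "spin": 0}, {"tx": 0, "ty": 0, "tz": 0, "spin": 0}]'

```text
time_s: 49.82
eef_pos: [462.0, -11.5, 48.4]
ee_rot: [-0.0, 0.999, -0.043, 0.0]
force: [-0.9, 0.3, 1.3]
opening: 0.418
grip_force: 36.5
```

>>> jog_arm --moves '[{"tx": 0, "ty": 0, "tz": 0, "spin": 0}, {"tx": 0, "ty": 0, "tz": 0, "spin": 0}, {"tx": 0, "ty": 0, "tz": 0, "spin": 0}, {"tx": 0, "ty": 0, "tz": 0, "spin": 0}, {"tx": 0, "ty": 0, "tz": -1, "spin": 0}, {"tx": 0, "ty": 0, "tz": -3, "spin": 0}, {"tx": 0, "ty": 0, "tz": -4, "spin": 0}, {"tx": 0, "ty": 0, "tz": -4, "spin": 0}]' --grip 65

```text
time_s: 50.48
eef_pos: [460.0, -11.4, 168.6]
ee_rot: [-0.0, 0.999, -0.043, -0.002]
force: [1.1, -0.2, 0.2]
opening: 0.649
grip_force: 0.0
```

>>> jog_arm --moves '[{"tx": 0, "ty": 0, "tz": -4, "spin": 0}, {"tx": 0, "ty": 0, "tz": -4, "spin": 0}, {"tx": 0, "ty": 0, "tz": -2, "spin": 0}, {"tx": 0, "ty": 0, "tz": 0, "spin": 0}, {"tx": 0, "ty": 0, "tz": 0, "spin": 0}]'

```text
time_s: 50.9
eef_pos: [462.5, -11.5, 270.1]
ee_rot: [0.0, 0.999, -0.043, 0.002]
force: [0.3, 0.5, -0.6]
opening: 0.647
grip_force: 0.0
```

Run:
```python
from h import *
c=cap("wrist"); s=bot.state(); print(s["time_s"],s["eef_pos"].round(1),s["force"].round(2),s["opening"]); save(c,"w14.png"); np.save("E14.npy",c["E"])
for q in ("die_3","bed","selector_grip","stop_screw"): print(q,spot(q,"wrist",c))
print(rect("die_3","wrist",c,51),rect("selector_grip","wrist",c,201))
c=cap("side")
for q in ("die_3","bed","selector_grip","driver_rest","screw_tip","channel"): print(q,spot(q,"side",c))
print(rect("die_3","side",c,51)); c=cap("top"); print(spot("selector_grip","top",c),rect("selector_grip","top",c,201),spot("setting_block","top",c),spot("driver","top",c))
save(c,"top9.png")
```

```text
50.95 [461.3 -11.5 268. ] [ 0.99 -0.27 -0.4 ] 0.6475125466445344
die_3 []
bed []
selector_grip []
stop_screw [(0.68, array([528.1, 168.5, 125.2]))]
(0.75, [485.1, -13.7, 78.6, 38.0, -4.9]) None
die_3 [(0.49, array([486.7, -13.7,  46. ]))]
bed []
selector_grip [(0.69, array([619. , -22.9, 186.8]))]
driver_rest [(0.74, array([533.7, 329.6,  33.9])), (0.51, array([484.4, -11.3,  46.6]))]
screw_tip [(0.62, array([526.6, 168. ,  74.3]))]
channel [(0.69, array([524.2, 164.3,  44.3])), (0.62, array([484.4, -13.7,  45.3])), (0.53, array([ 453.4, -332.6,    2.1]))]
(0.49, [483.9, -13.8, 75.3, 35.1, -5.1])
[] None [(0.79, array([420.4, 300.3,  21.9]))] [(0.63, array([536.9, 330.8,  36.9]))]
```

>>> jog_arm --moves '[{"tx": 3.6, "ty": 0, "tz": -0.6, "spin": 0}, {"tx": 3.6, "ty": 0, "tz": -0.6, "spin": 0}, {"tx": 3.6, "ty": 0, "tz": -0.6, "spin": 0}, {"tx": 3.6, "ty": 0, "tz": -0.6, "spin": 0}, {"tx": 0, "ty": 0, "tz": 0, "spin": 0}, {"tx": 0, "ty": 0, "tz": 0, "spin": 0}, {"tx": 0, "ty": 0, "tz": 0, "spin": 0}]'

```text
time_s: 52.48
eef_pos: [604.5, -23.8, 291.4]
ee_rot: [-0.0, 0.999, -0.043, -0.001]
force: [-0.5, 0.4, -0.5]
opening: 0.648
grip_force: 0.0
```

Run:
```python
from h import *
c=cap("wrist"); s=bot.state(); print(s["time_s"],s["eef_pos"].round(1)); save(c,"w15.png"); np.save("E15.npy",c["E"])
print(spot("selector_grip","wrist",c)); r=cut_out("selector","wrist"); print([(round(d["confidence"],2),int(d["pixels"].sum())) for d in r])
print("sel z189",rect("selector","wrist",c,189))
im=np.array(c["pixels"]); hsv=cv2.cvtColor(im,cv2.COLOR_RGB2HSV)
O=np.array([621,-21.5])
def blobs(m,z,name,mn=6):
    n,l,st,ce=cv2.connectedComponentsWithStats(m.astype(np.uint8))
    for i in range(1,n):
        if st[i,4]>=mn:
            w=px2w(c,*ce[i],z)[:2]
            if np.hypot(*(w-O))<60: print(name,st[i],w.round(1))
blobs((hsv[...,0]>4)&(hsv[...,0]<20)&(hsv[...,1]>150)&(hsv[...,2]>120),165,"orange")
uv=w2px(c,[621,-21.5,170]); print(uv)
cf,m=mask("selector","wrist")
if m is not None:
    mm=cv2.erode(cv2.morphologyEx(m.astype(np.uint8),cv2.MORPH_CLOSE,np.ones((15,15))),np.ones((5,5)))>0
    blobs(mm&(hsv[...,2]>140)&(hsv[...,1]<60),201,"white")
g=cv2.cvtColor(im,cv2.COLOR_RGB2GRAY); u,v=map(int,uv)
sub=g[max(0,v-90):v+90:5,max(0,u-90):u+90:4]
for r in sub: print("".join("%x"%(min(255,int(t))//16) for t in r))
```

```text
52.5333 [604.1 -23.8 291.6]
[(0.66, array([618.4, -26.2, 194.8]))]
[(0.79, 3590)]
sel z189 (0.79, [623.3, -24.9, 44.1, 38.6, 61.1])
orange [281 227   9  10  67] [604.8   2.3]
orange [272 234   9   9  67] [600.6   8.8]
orange [263 241   9   9  64] [596.5  15.3]
orange [298 252   9   9  64] [586.6  -7.4]
orange [295 262   9   9  65] [579.5  -4.4]
orange [334 264   7   7  40] [576.8 -30.3]
[318.24076493 206.05758821]
white [321 223  25  21 157] [611.2 -29.4]
545555555555566566666666556689999999999999999
555555555555555555555555555555555555555555555
555555555555555555555555555555555555555555555
888888888888888888765444455688888888888888888
988888989998998643333333333334588888888888888
9999999999999533333333333333333348aaaaaaaaaaa
ddddddddddda33333333333333333333337cddddddddd
dddddddddd63333333333333333333333334bdddddddd
ddddddddc5333333333333333333333333333bddddddd
dddddddc433333333333333333333333333333adddddd
ddddddd73333333333333333333333333333333cddddd
ddddddb333333333333333333333333333333335ddddd
dddddc3333333333333332222233333333333333adddd
ddddda23232233333322333333323333333333334d
[... 315 characters left out ...]
222222cddd
ddddda22222222222111222343211112222222223cddd
dddddc222222223222211127c9322112222222226dddd
dddddd8222222487222221124bc5321242222223cdddd
ddddddd52225844322222211128c9326cc422229ddddd
dddddddb24648422222222221123bc627cd9225dddddd
dddddddda7832222222222222121152223bc75ddddddd
dddddddddc322222223322222222222222236dddddddd
ccddddddddc5222222882222222222222227ddddddcaa
9bdddddddddda32222332222222111111499dddddc999
99b99aabccccccb528832222223551158999ccbcc9998
777788888898887885311211111335666666676666666
333333333333333333334444444443333333455555555
33333333333333333357aa77777774333333455555555
33333333333333333346aa76367774333333555555555
33333333333333333336aa63335774333333555555555
```

Run:
```python
from h import *
plan(619.9,-21.5,220,46,8)
```

```text
yaw0 -4.9 8 rows tx ty tz spin:
[np.float64(0.19), np.float64(-0.04), np.float64(0.91), np.float64(-6.36)]
[np.float64(0.2), np.float64(-0.02), np.float64(0.91), np.float64(-6.36)]
[np.float64(0.2), np.float64(-0.0), np.float64(0.91), np.float64(-6.36)]
[np.float64(0.2), np.float64(0.02), np.float64(0.91), np.float64(-6.36)]
[np.float64(0.19), np.float64(0.04), np.float64(0.91), np.float64(-6.36)]
[np.float64(0.19), np.float64(0.06), np.float64(0.91), np.float64(-6.36)]
[np.float64(0.18), np.float64(0.08), np.float64(0.91), np.float64(-6.36)]
[np.float64(0.17), np.float64(0.1), np.float64(0.91), np.float64(-6.36)]
```

>>> jog_arm --moves '[{"tx": 0.2, "ty": -0.05, "tz": 0.9, "spin": -6.4}, {"tx": 0.2, "ty": 0, "tz": 0.9, "spin": -6.4}, {"tx": 0.2, "ty": 0, "tz": 0.9, "spin": -6.4}, {"tx": 0.2, "ty": 0, "tz": 0.9, "spin": -6.4}, {"tx": 0.2, "ty": 0.05, "tz": 0.9, "spin": -6.4}, {"tx": 0.2, "ty": 0.05, "tz": 0.9, "spin": -6.3}, {"tx": 0.2, "ty": 0.1, "tz": 0.9, "spin": -6.3}, {"tx": 0.15, "ty": 0.1, "tz": 0.9, "spin": -6.3}]' --grip 50

```text
time_s: 53.4
eef_pos: [620.8, -21.5, 220.3]
ee_rot: [0.0, 0.92, 0.393, 0.0]
force: [1.0, -0.3, 0.4]
opening: 0.498
grip_force: 0.0
```

>>> jog_arm --moves '[{"tx": 0, "ty": 0, "tz": 0, "spin": 0}, {"tx": 0, "ty": 0, "tz": 0, "spin": 0}, {"tx": 0, "ty": 0, "tz": 0, "spin": 0}]'

```text
time_s: 53.65
eef_pos: [621.2, -21.6, 221.0]
ee_rot: [0.0, 0.921, 0.389, 0.0]
force: [0.3, -0.1, 0.1]
opening: 0.499
grip_force: 0.0
```

Run:
```python
from h import *
c=cap("wrist"); s=bot.state(); print(s["time_s"],s["eef_pos"].round(1),s["force"].round(2),s["opening"])
print(spot("selector_grip","wrist",c))
plan(619.9,-21.5,177,46,3)
c=cap("top"); print(spot("setting_block","top",c),rect("setting_block","top",c,54))
```

```text
53.7 [621.4 -21.6 221.2] [-0.32  0.45  0.55] 0.49862221321091965
[(0.76, array([617. , -25.9, 191.4]))]
yaw0 45.9 3 rows tx ty tz spin:
[np.float64(-0.04), np.float64(-0.04), np.float64(1.47), np.float64(-0.04)]
[np.float64(-0.04), np.float64(-0.04), np.float64(1.47), np.float64(-0.04)]
[np.float64(-0.04), np.float64(-0.04), np.float64(1.47), np.float64(-0.04)]
[(0.78, array([420. , 299.2,  24.8]))] (0.67, [419.4, 294.8, 100.1, 43.1, -2.3])
```

>>> jog_arm --moves '[{"tx": -0.05, "ty": 0, "tz": 1.5, "spin": 0}, {"tx": -0.05, "ty": 0, "tz": 1.5, "spin": 0}, {"tx": 0, "ty": 0, "tz": 1.0, "spin": 0}, {"tx": 0, "ty": 0, "tz": 0.4, "spin": 0}, {"tx": 0, "ty": 0, "tz": 0, "spin": 0}, {"tx": 0, "ty": 0, "tz": 0, "spin": 0}]'

```text
time_s: 54.4
eef_pos: [620.7, -22.3, 176.2]
ee_rot: [-0.0, 0.921, 0.39, -0.0]
force: [-0.6, 0.5, 0.0]
opening: 0.499
grip_force: 0.0
```

>>> jog_arm --moves '[{"tx": 0, "ty": 0, "tz": 0, "spin": 0}, {"tx": 0, "ty": 0, "tz": 0, "spin": 0}, {"tx": 0, "ty": 0, "tz": 0, "spin": 0}, {"tx": 0, "ty": 0, "tz": 0, "spin": 0}, {"tx": 0, "ty": 0, "tz": 0, "spin": 0}, {"tx": 0, "ty": 0, "tz": 0, "spin": 0}]' --grip 0 --force 20

```text
time_s: 54.9
eef_pos: [619.7, -21.4, 176.6]
ee_rot: [-0.001, 0.921, 0.39, -0.001]
force: [-4.2, 2.4, 3.2]
opening: 0.154
grip_force: 20.0
```

>>> jog_arm --moves '[{"tx": 0, "ty": 0, "tz": 0, "spin": 6.9}, {"tx": 0, "ty": 0, "tz": 0, "spin": 6.9}, {"tx": 0, "ty": 0, "tz": 0, "spin": 6.9}, {"tx": 0, "ty": 0, "tz": 0, "spin": 6.9}, {"tx": 0, "ty": 0, "tz": 0, "spin": 6.9}, {"tx": 0, "ty": 0, "tz": 0, "spin": 6.9}, {"tx": 0, "ty": 0, "tz": 0, "spin": 6.9}, {"tx": 0, "ty": 0, "tz": 0, "spin": 6.9}]'

```text
time_s: 55.57
eef_pos: [619.9, -21.8, 176.7]
ee_rot: [-0.0, 0.997, -0.083, -0.001]
force: [-3.7, 1.6, 4.2]
opening: 0.154
grip_force: 20.0
```

>>> jog_arm --moves '[{"tx": 0, "ty": 0, "tz": 0, "spin": 6.9}, {"tx": 0, "ty": 0, "tz": 0, "spin": 6.9}, {"tx": 0, "ty": 0, "tz": 0, "spin": 0}, {"tx": 0, "ty": 0, "tz": 0, "spin": 0}, {"tx": 0, "ty": 0, "tz": 0, "spin": 0}]'

```text
time_s: 55.98
eef_pos: [619.8, -22.0, 176.6]
ee_rot: [-0.0, 0.98, -0.198, -0.001]
force: [-5.2, 2.5, 6.0]
opening: 0.157
grip_force: 20.0
```

Run:
```python
from h import *
s=bot.state(); M=T_tool(); print(s["time_s"],s["eef_pos"].round(1),s["force"].round(2),np.array(s["moment"]).round(2),np.degrees(np.arctan2(M[1,0],M[0,0])))
```

```text
55.9833 [619.8 -22.  176.6] [-5.16  2.5   6.04] [0.33 0.88 0.08] -22.801326258965947
```

>>> jog_arm --moves '[{"tx": 0, "ty": 0, "tz": 0, "spin": 0}, {"tx": 0, "ty": 0, "tz": 0, "spin": 0}, {"tx": 0, "ty": 0, "tz": 0, "spin": 0}, {"tx": 0, "ty": 0, "tz": 0, "spin": 0}, {"tx": 0, "ty": 0, "tz": -2, "spin": 0}, {"tx": 0, "ty": 0, "tz": -3, "spin": 0}, {"tx": 0, "ty": 0, "tz": -3, "spin": 0}, {"tx": 0, "ty": 0, "tz": -3.5, "spin": 0}]' --grip 50

```text
time_s: 56.65
eef_pos: [619.7, -22.4, 290.5]
ee_rot: [0.0, 0.98, -0.199, -0.001]
force: [0.7, 0.1, 1.5]
opening: 0.5
grip_force: 0.0
```

>>> jog_arm --moves '[{"tx": -3, "ty": 0, "tz": 0, "spin": 0}, {"tx": 0, "ty": 0, "tz": 0, "spin": 0}, {"tx": 0, "ty": 0, "tz": 0, "spin": 0}]'

```text
time_s: 56.9
eef_pos: [592.6, -10.4, 291.7]
ee_rot: [-0.0, 0.98, -0.199, 0.001]
force: [-0.4, -0.5, -0.9]
opening: 0.502
grip_force: 0.0
```

Run:
```python
from h import *
c=cap("wrist"); s=bot.state(); print(s["time_s"],s["eef_pos"].round(1)); save(c,"w16.png")
im=np.array(c["pixels"]); hsv=cv2.cvtColor(im,cv2.COLOR_RGB2HSV)
O=np.array([619.9,-21.5])
def blobs(m,z,name,mn):
    n,l,st,ce=cv2.connectedComponentsWithStats(m.astype(np.uint8))
    for i in range(1,n):
        w=px2w(c,*ce[i],z)[:2]
        if mn<=st[i,4]<600 and np.hypot(*(w-O))<55: print(name,st[i][4],w.round(1),np.degrees(np.arctan2(*(w-O)[::-1])).round(1))
blobs((hsv[...,0]>4)&(hsv[...,0]<20)&(hsv[...,1]>150)&(hsv[...,2]>120),165,"orange",6)
blobs((hsv[...,2]>130)&(hsv[...,1]<60),195,"white",30)
c=cap("top")
for q in ("setting_block","driver","die_3","tape_roll","sanding_block"): print(q,spot(q,"top",c))
```

```text
56.95 [592.8 -10.6 290.8]
orange 69 [604.6   2.1] 123.0
orange 67 [600.5   8.7] 122.7
orange 63 [596.4  15.1] 122.7
orange 65 [586.4  -7.6] 157.4
orange 69 [576.6 -30.3] -168.6
orange 62 [579.4  -4.6] 157.3
white 179 [601.  -47.6] -125.9
white 195 [606.8 -16.6] 159.4
setting_block [(0.93, array([418.3, 301.4,  24.6]))]
driver [(0.65, array([535.4, 329.1,  36.6])), (0.47, array([659.7, 254.3,   0.9]))]
die_3 [(0.67, array([424.2, 336.9,  27.5]))]
tape_roll [(0.59, array([662.1, 252.1,   1. ]))]
sanding_block [(0.74, array([ 650.5, -269.6,    2.9]))]
```

```bash
python3 -c "
from workcell import bot
print(bot.finish_job())"
```

```text
the job is handed in; nothing more can be done
None
```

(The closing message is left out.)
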